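Book solder paste jars in at the code reader

TASK

Swing the magnifier lamp a good quarter-turn aside from the scan pad (about 85 degrees or more), then book in whatever paste jars are on the bench one at a time, in the order red, yellow, green, blue lid: stand each upright in the middle of the scan pad with its marked side turned squarely to the reader's window, let go of it for two seconds so that it is read, then stand it on the blue mat. When all the jars stand upright on the mat, swing the lamp back over the pad to its stop; leave the spool, the bottle and the screwdriver alone.

Things in the scene. Friction and masses are not known exactly. Their poses are not given: they have to be found in the camera images.
- jar_red: white paste jar with a red lid: upright cylinder 60 mm in diameter, 62 mm tall (lid: top 20 mm), heavy at the bottom, 0.17 to 0.33 kg, loose. Origin: centre of its underside; z up along the jar; its +x axis points to the marked side, which carries a black code patch (28 x 28 mm) on the wall below the lid and a black stripe from the lid's centre to the rim and down the lid's edge on that side. May be absent (reads None from the start).
- jar_yellow: white paste jar with a yellow lid: upright cylinder 60 mm in diameter, 62 mm tall (lid: top 20 mm), heavy at the bottom, 0.17 to 0.33 kg, loose. Origin: centre of its underside; z up along the jar; its +x axis points to the marked side, which carries a black code patch (28 x 28 mm) on the wall below the lid and a black stripe from the lid's centre to the rim and down the lid's edge on that side. May be absent (reads None from the start).
- jar_green: white paste jar with a green lid: upright cylinder 60 mm in diameter, 62 mm tall (lid: top 20 mm), heavy at the bottom, 0.17 to 0.33 kg, loose. Origin: centre of its underside; z up along the jar; its +x axis points to the marked side, which carries a black code patch (28 x 28 mm) on the wall below the lid and a black stripe from the lid's centre to the rim and down the lid's edge on that side. May be absent (reads None from the start).
- jar_blue: white paste jar with a blue lid: upright cylinder 60 mm in diameter, 62 mm tall (lid: top 20 mm), heavy at the bottom, 0.17 to 0.33 kg, loose. Origin: centre of its underside; z up along the jar; its +x axis points to the marked side, which carries a black code patch (28 x 28 mm) on the wall below the lid and a black stripe from the lid's centre to the rim and down the lid's edge on that side. May be absent (reads None from the start).
- reader: code reader station, fixed: an aluminium base plate 250 x 140 mm, 4 mm thick, with a round scan pad, the black reader block and the lamp post in a line along its +x. Origin: on the table under the pad's centre. The reader block (45 mm deep in x, 110 mm wide, top 72 mm above the table) has its front face with the red window 65 mm from the pad's centre in +x, facing the pad. The lamp post stands 160 mm from the pad's centre in +x.
- pad (a point): centre of the round scan pad (white ring, 68 mm across, grey inside) on top of the base plate, 4 mm above the table; the jar being scanned stands here. Axes as the reader's.
- window (a point): centre of the reader's red window (70 x 30 mm) on the block's front face, 65 mm from the pad centre and 42 mm above the table; the window looks back at the pad.
- lamp (a joint): angle of the magnifier lamp's horizontal swinging arm about the vertical post (rad). 0: against its stop, the round lamp head (white, 110 mm across, 24 mm thick, underside 174 mm above the table) is right over the scan pad, so no hand can get down to it; it grows to 1.75 (other stop) as the head swings towards the reader's +y side (robot's left, clockwise seen from above). The hinge has light friction (about 1 N at the knob), no spring: it stays where it is left.
- lamp_knob (a point): middle of the upright black knob on top of the lamp head: a round post 20 mm in diameter, 50 mm tall, from 198 to 248 mm above the table; this point is 227 mm above the table, 160 mm from the hinge axis. Round, so it may turn between the fingers while being swung.
- lamp_hinge (a point): point on the lamp arm's vertical hinge axis, at the same height as the knob point.
- bay: flat blue mat, 130 x 310 mm, fixed and flush with the bench (no rim; jars on it stand at bench height, z = 0). Origin: its centre; its long side lies along its y axis. It holds three jars side by side along y, for example at y = -95, 0 and 95 mm.
- spool: copper solder spool standing on end, 60 mm in diameter, 50 mm tall, loose; not part of the job. Origin: centre of its underside.
- flask: amber bottle 48 mm in diameter, 120 mm tall, loose; not part of the job. Origin: centre of its underside.
- driver: screwdriver lying on the bench, 160 mm long, loose; not part of the job. It lies along its x axis, handle to -x.
Mind the look-alikes: they are no part of the job. Leave any grey or purple look-alike of the jar_yellow alone. What is shaped like the jar_red but purple is not meant.

How it is judged:
On the way, in this order (a step that is already met when the one before it is completed fails the run):
1. the lamp is swung clear of the pad (joint above 1.4 rad) (value of joint lamp above 1.4 rad), for 0.2 s.
2. the red-lidded jar stands released on the pad for 1 s: upright, within 18 mm of its centre, window centre within 20 mm of its +x axis (about 17 degrees) (horizontal distance between jar_red and pad below 0.018 m and z of jar_red in the frame of pad between -0.006 and 0.006 m and angle between jar_red's own z axis and vertical below 0.1 rad and x of window in the frame of jar_red above 0.03 m and y of window in the frame of jar_red between -0.02 and 0.02 m and contact force between the fingers and jar_red below 0.3 N and linear speed of jar_red below 0.03 m/s), for 1 s.
3. the yellow-lidded jar stands released on the pad for 1 s: upright, within 18 mm of its centre, window centre within 20 mm of its +x axis (about 17 degrees) (horizontal distance between jar_yellow and pad below 0.018 m and z of jar_yellow in the frame of pad between -0.006 and 0.006 m and angle between jar_yellow's own z axis and vertical below 0.1 rad and x of window in the frame of jar_yellow above 0.03 m and y of window in the frame of jar_yellow between -0.02 and 0.02 m and contact force between the fingers and jar_yellow below 0.3 N and linear speed of jar_yellow below 0.03 m/s), for 1 s.
4. the green-lidded jar stands released on the pad for 1 s: upright, within 18 mm of its centre, window centre within 20 mm of its +x axis (about 17 degrees) (horizontal distance between jar_green and pad below 0.018 m and z of jar_green in the frame of pad between -0.006 and 0.006 m and angle between jar_green's own z axis and vertical below 0.1 rad and x of window in the frame of jar_green above 0.03 m and y of window in the frame of jar_green between -0.02 and 0.02 m and contact force between the fingers and jar_green below 0.3 N and linear speed of jar_green below 0.03 m/s), for 1 s.
5. the blue-lidded jar stands released on the pad for 1 s: upright, within 18 mm of its centre, window centre within 20 mm of its +x axis (about 17 degrees) (horizontal distance between jar_blue and pad below 0.018 m and z of jar_blue in the frame of pad between -0.006 and 0.006 m and angle between jar_blue's own z axis and vertical below 0.1 rad and x of window in the frame of jar_blue above 0.03 m and y of window in the frame of jar_blue between -0.02 and 0.02 m and contact force between the fingers and jar_blue below 0.3 N and linear speed of jar_blue below 0.03 m/s), for 1 s.
At the end, for the whole second after the job is handed in: every jar that was present stands upright (within 0.1 rad) and at rest on the blue mat (centre within 45 mm of the mat's middle across it and 135 mm along it), and the lamp is back over the pad (joint below 0.15 rad) and still (x of jar_red in the frame of bay between -0.045 and 0.045 m and y of jar_red in the frame of bay between -0.135 and 0.135 m and z of jar_red in the frame of bay between -0.006 and 0.008 m and angle between each of jar_red, jar_yellow, jar_green, jar_blue's own z axis and vertical below 0.1 rad and linear speed of each of jar_red, jar_yellow, jar_green, jar_blue below 0.03 m/s and x of jar_yellow in the frame of bay between -0.045 and 0.045 m and y of jar_yellow in the frame of bay between -0.135 and 0.135 m and z of jar_yellow in the frame of bay between -0.006 and 0.008 m and x of jar_green in the frame of bay between -0.045 and 0.045 m and y of jar_green in the frame of bay between -0.135 and 0.135 m and z of jar_green in the frame of bay between -0.006 and 0.008 m and x of jar_blue in the frame of bay between -0.045 and 0.045 m and y of jar_blue in the frame of bay between -0.135 and 0.135 m and z of jar_blue in the frame of bay between -0.006 and 0.008 m and value of joint lamp below 0.15 rad and velocity of joint lamp between -0.05 and 0.05 rad/s); the robot touches nothing.
It fails at once if the spool is pushed more than 30 mm (distance of spool from where it was at the start of the episode above 0.03 m).
It fails at once if the bottle is pushed more than 30 mm (distance of flask from where it was at the start of the episode above 0.03 m).
It fails at once if the screwdriver is pushed more than 30 mm (distance of driver from where it was at the start of the episode above 0.03 m).
Of jar_red, jar_yellow, jar_green, jar_blue only 2 to 3 are there at a start; the rules pass over those that are not, and their reading is None.
At some moment in a run one of jar_red, jar_yellow, jar_green, jar_blue may be knocked a few centimetres aside while the robot is not near it.
It also fails if it takes over 210 s, if anything falls off the work surface, if the arm or the gripper's body presses on something with over 40 N, if the wrist force passes 120 N, or if a joint passes its speed limit or range.

ROBOT

A 7-joint arm with a two-finger parallel gripper is mounted at the origin on the work surface. World frame = base frame: x ahead of the robot, y to its left, z up, the work surface at z = 0. Lengths are in m, angles in rad, forces in N, time in s.
With the tool pointing down it reaches from about 0.35 to 0.9 m from the base axis. Payload 7.2 kg.
Tool frame: the origin (TCP) lies on the mounting face of the last link; the fingertips stand 182 mm ahead of it and the grasp point (between the pads) lies 163 mm ahead of it; z points along the fingers, y is the line along which they close (so a half turn about z gives the same grasp; the last joint's range is limited). The gripper opens to 88 mm and grips with 3 to 60 N. Pads are 20 mm wide; open, the fingers measure 115 mm over their backs; the gripper's body (75 mm by 178 mm) begins 61 mm behind the grasp point.
Start: joints at [1.181, 0.411, -0.013, 1.596, 0.006, 1.134, -0.082], TCP at [0.198, -0.593, 0.405] pointing down, gripper open.
Joint ranges: [-2.95, 2.95], [-0.29, 1.99], [-1.47, 1.44], [0.14, 2.54], [-1.03, 4.17], [0.13, 1.85], [-2.86, 2.86]. Speed limits (rad/s): [2.39, 2.39, 3.01, 3.01, 3.14, 3.14, 3.14].

INTERFACE

Orientations are given as a 3x3 rotation matrix whose columns are the frame's x, y, z axes.
In Python, from bench import state, get_image, sign_off gives the robot as it stands. The module is installed in compiled form; this text tells all that it offers.
- The arm moves only by the tool move_arm, never from a script. Its argument "increments" is a list of rows, each an object of numbers: "rx", "ry", "rz": the turn, a rotation vector about the world's x, y, z in rad; "dx", "dy", "dz": the shift along the world's x, y, z in cm; "fingers": the closure, from 0 (fully open) to 1 (shut). In form: [{"rx": .., "ry": .., "rz": .., "dx": .., "dy": .., "dz": .., "fingers": ..}, ...]. A call has 1 to 10 rows; each row is the pose to reach, as a shift and turn from the pose commanded when the call began; what a row does not reach only later rows make up. A row lasts 1/10 s, in which the tool goes at most 50 mm and 8.59 degrees, less where a joint would pass 70% of its speed; a pose out of reach is approached as far as the arm can. A call with a gripper value outside its range is refused whole. The fingers move at their own pace and stop on an object; the grip force is fixed at half the most. Time passes only in rows, so rows that repeat a pose let the fingers close. It gives the time, the measured TCP pose, the force, the opening and the grip force at its end, in the units of the state.
- state(): the state, without advancing time (a new reading comes with each control period).
- get_image(name): name is "scene" or "top"; returns a dict with "image" (400x640x3 uint8, red, green, blue), "depth" (400x640 float32, m along the optical axis (not along the pixel's ray), 0 where there is no reading), "fx", "fy", "cx", "cy" (pixels), "R" (3x3) and "t" (3): a world point X has camera coordinates R X + t. Camera axes: x right, y down, z forward; pixel columns grow to the right and rows downward; lengths in m; the calibration is good to about 2 mm. A picture is of the moment at which its call begins.
- sign_off(): hands the job in; it is judged then, once.
The state is a dict: "time": time; "q": joint angles; "qvel": joint speeds; "tau": joint torques, N m; "tool_pos": TCP position; "tool_rot": TCP orientation; "contact_force": force on the tool from outside, world axes, zero at the start; "ft_torque": the same for the moment, N m; "opening": finger opening in m; "finger_force": force on a finger pad.
Only numpy, scipy, OpenCV 4.12 (cv2) and the standard library are available. Lean on these libraries where they do the work, as an engineer would, in place of code of your own. Each camera call takes 0.05 s, during which the arm holds its last target. There are 200 camera calls.

## Working session

There is one attempt and no reset: what is moved stays moved. The work goes in short steps, Python scripts to look and compute and a tool call to move; the robot and the scene stay as the last step left them, time stands still between calls to the robot, and variables do not carry over. Pictures are saved under pics/ and viewed, at most 14 in all, crops included, and the job is handed in when it is done.

Besides the shell and the picture viewer there is one more tool, called after "Emit:" by a JSON object that holds its "api" and its "payload". move_arm: Moves the arm, as the interface text tells. Its arguments: {"type":"object","properties":{"increments":{"type":"array"}},"required":["increments"]}

```bash
mkdir -p pics; cat > h.py <<'E'
import numpy as np, cv2
from bench import state, get_image, sign_off
def px2w(c,u,v,z=None):
    r=np.array([(u-c["cx"])/c["fx"],(v-c["cy"])/c["fy"],1.0]); R=np.array(c["R"]); t=np.array(c["t"])
    o=-R.T@t; d=R.T@r
    if z is None: return o+d*c["depth"][int(v),int(u)]
    return o+d*(z-o[2])/d[2]
def w2px(c,X):
    p=np.array(c["R"])@np.array(X)+np.array(c["t"]); return c["fx"]*p[0]/p[2]+c["cx"],c["fy"]*p[1]/p[2]+c["cy"]
def save(c,name,box=None,s=1):
    im=cv2.cvtColor(c["image"],cv2.COLOR_RGB2BGR)
    if box: im=im[box[1]:box[3],box[0]:box[2]]
    cv2.imwrite("pics/"+name,cv2.resize(im,None,fx=s,fy=s,interpolation=cv2.INTER_CUBIC))
E
python3 - <<'E'
from h import *
for n in("top","scene"):
    c=get_image(n); save(c,n+"0.png",None,1.25); np.save(n,c,allow_pickle=True)
    R=np.array(c["R"]);print(n,-R.T@np.array(c["t"]),R.round(2).tolist(),c["fx"])
s=state();print(s["time"],s["tool_pos"],np.round(s["tool_rot"],3).tolist(),s["opening"])
E
```

```text
top [ 0.4958842  -0.00667973  1.23758715] [[0.0, -1.0, -0.0], [-1.0, -0.0, -0.08], [0.08, 0.0, -1.0]] 360.98757412746914
scene [0.98197407 0.49500783 0.98477835] [[-0.74, 0.67, -0.01], [0.53, 0.58, -0.61], [-0.41, -0.46, -0.79]] 382.32894346723356
0.1 [ 0.19761172 -0.59275881  0.40390921] [[0.949, 0.316, -0.001], [0.316, -0.949, 0.001], [-0.0, -0.001, -1.0]] 0.08776570178146838
```

View pics/top0.png

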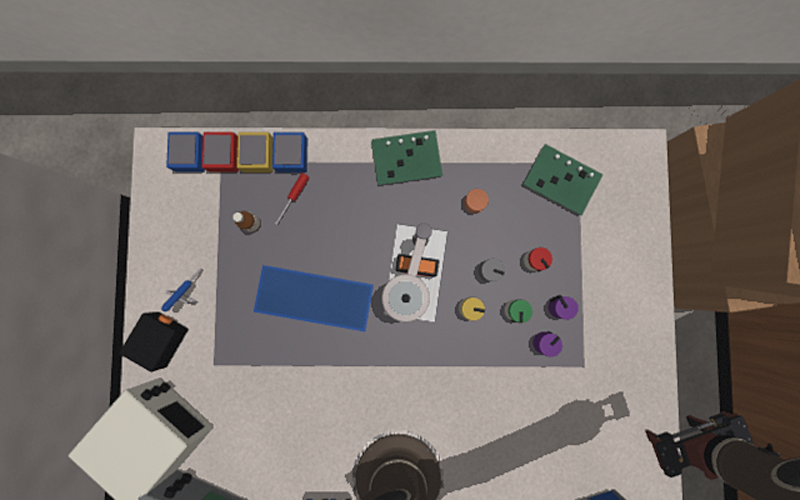

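View pics/scene0.png

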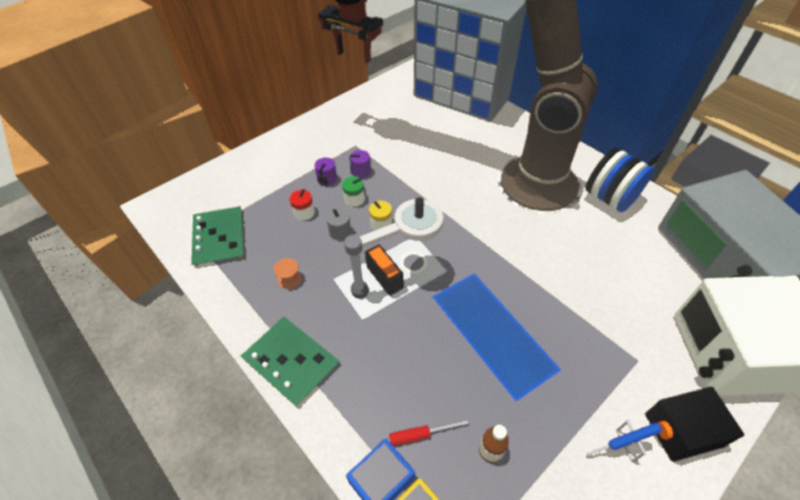

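The pictures show jars in the top view (800-px scale): red (540,259), yellow (473,309) and green (519,310). There is no blue jar. Look-alikes are grey (492,270) and purple (563,307), (548,344); the spool at (476,201) is orange. The lamp knob is at (405,298), and the mat lies around (313,298).

```bash
python3 - <<'E'
from h import *
c=np.load("top.npy",allow_pickle=True).item()
save(c,"crop1.png",(340,180,480,290),5.7)
save(c,"crop2.png",(190,170,370,275),4.4)
E
```

```text
(no output)
```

View pics/crop1.png

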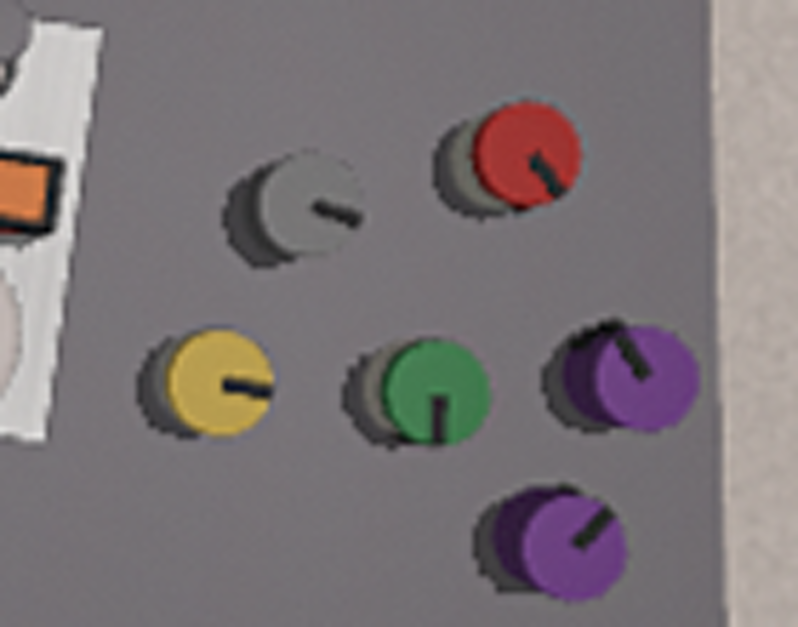

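View pics/crop2.png

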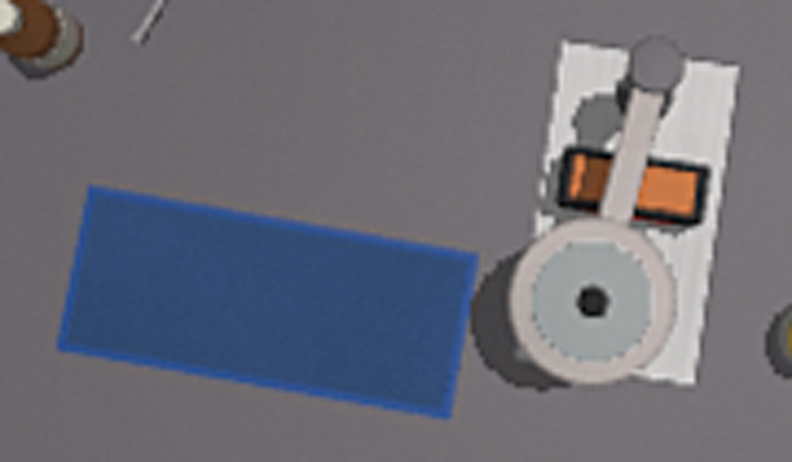

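Crop 1 shows the lids with their stripes: red (528,155)→(560,192), yellow (221,383)→(271,391), green (437,392)→(437,442). Crop 2 shows plate corners (565,42), (739,66), (695,385), knob top (593,302), and mat corners (90,186), (477,255), (448,417), (59,348).

```bash
python3 - <<'E'
from h import *
c=np.load("top.npy",allow_pickle=True).item()
P=lambda o,s,u,v,z: px2w(c,o[0]+(u+.5)/s-.5,o[1]+(v+.5)/s-.5,z)
a=lambda d:np.degrees(np.arctan2(d[1],d[0])).round(1)
o,s=(340,180),5.7
for n,p,q in(("red",(528,155),(560,192)),("yel",(221,383),(271,391)),("grn",(437,392),(437,442)),("grey",(311,204),(360,219)),("pur",(648,378),(620,330)),("pur2",(573,549),(608,512))):
    A=P(o,s,*p,.062);B=P(o,s,*q,.062);print(n,A.round(4),"yaw",a(B-A),np.hypot(*(B-A)[:2]).round(3),"depth z",px2w(c,o[0]+p[0]/s,o[1]+p[1]/s)[2].round(3))
o,s=(190,170),4.4
TL,TR,BR=[P(o,s,*p,.004) for p in((565,42),(739,66),(695,385))]
print("plate",TL,TR,BR,np.linalg.norm(TL-TR),np.linalg.norm(TR-BR),a(TR-BR),a(TL-TR)-90)
k=P(o,s,593,302,.248);print("knob",k,px2w(c,190+593/4.4,170+302/4.4))
h0=px2w(c,190+657/4.4,170+63/4.4);print("post",h0, np.hypot(*(h0-k)[:2]),a(h0-k))
m=[P(o,s,*p,0) for p in((90,186),(477,255),(448,417),(59,348))]
print("mat",np.mean(m,0),a(m[0]-m[1]),a(m[3]-m[2]),np.linalg.norm(m[0]-m[1]),np.linalg.norm(m[1]-m[2]))
b=[P(o,s,*p,.072) for p in((565,147),(709,168),(702,222),(560,203))];print("block",np.mean(b,0),a(b[0]-b[1])-90,np.array(b))
for n,u,v,z in(("spool",476,201,.05),("flask",241,218,.12)):print(n,px2w(c,u/1.25,v/1.25,z))
E
```

```text
red [ 0.5783 -0.3702  0.062 ] yaw -139.9 0.028 depth z 0.062
yel [ 0.448  -0.1933  0.062 ] yaw -98.9 0.029 depth z 0.063
grn [ 0.4434 -0.3157  0.062 ] yaw 179.0 0.028 depth z 0.06
grey [ 0.5498 -0.2457  0.062 ] yaw -106.9 0.029 depth z 0.065
pur [ 0.4517 -0.4355  0.062 ] yaw 29.3 0.031 depth z 0.06
pur2 [ 0.3557 -0.3908  0.062 ] yaw -44.4 0.029 depth z 0.065
plate [0.67653447 0.00319784 0.004     ] [ 0.65801957 -0.13297541  0.004     ] [ 0.41056373 -0.09787345  0.004     ] 0.13742618211333985 0.24993306979933352 -8.1 -7.700000000000003
knob [ 0.47824902 -0.01673054  0.248     ] [ 0.47718071 -0.01780052  0.2468067 ]
post [ 0.63289699 -0.06005987  0.20045456] 0.16060331174216022 -15.7
mat [0.47368951 0.23273346 0.        ] 80.1 80.2 0.30705206646498895 0.1265340965117074
block [ 0.56080702 -0.04841316  0.072     ] -8.099999999999994 [[ 0.58862193  0.00236059  0.072     ]
 [ 0.57346648 -0.10358022  0.072     ]
 [ 0.53376818 -0.09830921  0.072     ]
 [ 0.54737147  0.00587619  0.072     ]]
spool [ 0.7321077  -0.20603225  0.05      ]
flask [0.67335514 0.39391334 0.12      ]
```

Emit:
{"api": "move_arm", "payload": {"increments": [{"dz": 4},{"dz": 5.5,"dx": 1,"dy": 2},{"dz": 5.5,"dx": 3,"dy": 6},{"dz": 5.5,"dx": 5,"dy": 10},{"dz": 5.5,"dx": 7,"dy": 14},{"dz": 5.5,"dx": 9,"dy": 18},{"dz": 5.5,"dx": 11,"dy": 22},{"dz": 5.5,"dx": 13,"dy": 26},{"dz": 5.5,"dx": 15,"dy": 30},{"dz": 5.5,"dx": 16,"dy": 33}]}}

```text
$.increments[0]: bad value
```

Emit:
{"api": "move_arm", "payload": {"increments": [{"dx": 2,"dy": 4},{"dx": 4,"dy": 8},{"dx": 6,"dy": 12},{"dx": 8,"dy": 16},{"dx": 10,"dy": 20},{"dx": 11.5,"dy": 23},{"dx": 12,"dy": 24.6},{"dx": 12,"dy": 24.6},{"dx": 12,"dy": 24.6}]}}

```text
$.increments[0]: bad value
```

Emit:
{"api": "move_arm", "payload": {"increments": [{"rx": 0,"ry": 0,"rz": 0,"dx": 0,"dy": 0,"dz": 4,"fingers": 0},{"rx": 0,"ry": 0,"rz": 0,"dx": 1,"dy": 2,"dz": 5.5,"fingers": 0},{"rx": 0,"ry": 0,"rz": 0,"dx": 3,"dy": 6,"dz": 5.5,"fingers": 0},{"rx": 0,"ry": 0,"rz": 0,"dx": 5,"dy": 10,"dz": 5.5,"fingers": 0},{"rx": 0,"ry": 0,"rz": 0,"dx": 7,"dy": 14,"dz": 5.5,"fingers": 0},{"rx": 0,"ry": 0,"rz": 0,"dx": 9,"dy": 18,"dz": 5.5,"fingers": 0},{"rx": 0,"ry": 0,"rz": 0,"dx": 11,"dy": 22,"dz": 5.5,"fingers": 0},{"rx": 0,"ry": 0,"rz": 0,"dx": 13,"dy": 26,"dz": 5.5,"fingers": 0},{"rx": 0,"ry": 0,"rz": 0,"dx": 15,"dy": 30,"dz": 5.5,"fingers": 0},{"rx": 0,"ry": 0,"rz": 0,"dx": 16,"dy": 33,"dz": 5.5,"fingers": 0}]}}

```text
time: 1.1
tool_pos: [0.3588, -0.2601, 0.4596]
tool_rot: [[0.948, 0.319, 0.0], [0.319, -0.948, 0.0], [0.0, -0.0, -1.0]]
contact_force: [0.4, 0.4, 0.9]
opening: 0.0878
finger_force: 0.0
```

Emit:
{"api": "move_arm", "payload": {"increments": [{"rx": 0,"ry": 0,"rz": 0,"dx": 2,"dy": 4,"dz": 0,"fingers": 0},{"rx": 0,"ry": 0,"rz": 0,"dx": 4,"dy": 8,"dz": 0,"fingers": 0},{"rx": 0,"ry": 0,"rz": 0,"dx": 6,"dy": 12,"dz": 0,"fingers": 0},{"rx": 0,"ry": 0,"rz": 0,"dx": 8,"dy": 16,"dz": 0,"fingers": 0},{"rx": 0,"ry": 0,"rz": 0,"dx": 10,"dy": 20,"dz": 0,"fingers": 0},{"rx": 0,"ry": 0,"rz": 0,"dx": 11.5,"dy": 23,"dz": 0,"fingers": 0},{"rx": 0,"ry": 0,"rz": 0,"dx": 11.9,"dy": 24.3,"dz": 0,"fingers": 0},{"rx": 0,"ry": 0,"rz": 0,"dx": 11.9,"dy": 24.3,"dz": -2,"fingers": 0},{"rx": 0,"ry": 0,"rz": 0,"dx": 11.9,"dy": 24.3,"dz": -5,"fingers": 0},{"rx": 0,"ry": 0,"rz": 0,"dx": 11.9,"dy": 24.3,"dz": -7.0,"fingers": 0}]}}

```text
time: 2.1
tool_pos: [0.4761, -0.0198, 0.3879]
tool_rot: [[0.949, 0.317, -0.002], [0.317, -0.949, -0.0], [-0.001, -0.0, -1.0]]
contact_force: [-0.0, 0.4, -0.0]
opening: 0.0876
finger_force: 0.0
```

Emit:
{"api": "move_arm", "payload": {"increments": [{"rx": 0,"ry": 0,"rz": 0,"dx": 0,"dy": 0,"dz": 0,"fingers": 0.7},{"rx": 0,"ry": 0,"rz": 0,"dx": 0,"dy": 0,"dz": 0,"fingers": 1},{"rx": 0,"ry": 0,"rz": 0,"dx": 0,"dy": 0,"dz": 0,"fingers": 1},{"rx": 0,"ry": 0,"rz": 0,"dx": 0,"dy": 0,"dz": 0,"fingers": 1},{"rx": 0,"ry": 0,"rz": 0,"dx": 0,"dy": 0,"dz": 0,"fingers": 1},{"rx": 0,"ry": 0,"rz": 0,"dx": 0,"dy": 0,"dz": 0,"fingers": 1}]}}

```text
time: 2.7
tool_pos: [0.4767, -0.0199, 0.3902]
tool_rot: [[0.949, 0.316, 0.001], [0.316, -0.949, -0.0], [0.001, 0.0, -1.0]]
contact_force: [0.0, -0.3, -0.1]
opening: 0.0432
finger_force: 0.0
```

Emit:
{"api": "move_arm", "payload": {"increments": [{"rx": 0,"ry": 0,"rz": 0,"dx": 0,"dy": 0,"dz": 0,"fingers": 1},{"rx": 0,"ry": 0,"rz": 0,"dx": 0,"dy": 0,"dz": 0,"fingers": 1},{"rx": 0,"ry": 0,"rz": 0,"dx": 0,"dy": 0,"dz": 0,"fingers": 1},{"rx": 0,"ry": 0,"rz": 0,"dx": 0,"dy": 0,"dz": 0,"fingers": 1},{"rx": 0,"ry": 0,"rz": 0,"dx": 0,"dy": 0,"dz": 0,"fingers": 1}]}}

```text
time: 3.2
tool_pos: [0.4763, -0.0196, 0.3895]
tool_rot: [[0.949, 0.317, -0.001], [0.317, -0.949, 0.0], [-0.001, -0.001, -1.0]]
contact_force: [-4.3, 1.9, 1.7]
opening: 0.0196
finger_force: 30.0
```

```bash
python3 - <<'E'
from h import *
s=state();print(s["opening"],s["finger_force"],s["tool_pos"])
H=np.array([.634,-.0596]);K=np.array([.4782,-.0167]);d=K-H;a0=np.degrees(np.arctan2(d[1],d[0]));print(a0,np.hypot(*d))
r=.161
for a in np.linspace(a0,79,19): print(a.round(1),((H+r*np.array([np.cos(np.radians(a)),np.sin(np.radians(a))])-K)*100).round(1))
E
```

```text
0.019618654164206866 30.000369250774384 [ 0.47627775 -0.01964583  0.38949316]
164.60494615710112 0.1615984220219987
164.6 [ 0.1 -0. ]
159.8 [0.5 1.3]
155.1 [1.  2.5]
150.3 [1.6 3.7]
145.6 [2.3 4.8]
140.8 [3.1 5.9]
136.1 [4.  6.9]
131.3 [5.  7.8]
126.6 [6.  8.6]
121.8 [7.1 9.4]
117.0 [ 8.3 10. ]
112.3 [ 9.5 10.6]
107.5 [10.7 11.1]
102.8 [12.  11.4]
98.0 [13.3 11.7]
93.3 [14.7 11.8]
88.5 [16.  11.8]
83.8 [17.3 11.7]
79.0 [18.7 11.5]
```

Emit:
{"api": "move_arm", "payload": {"increments": [{"rx": 0,"ry": 0,"rz": 0,"dx": 0.5,"dy": 1.3,"dz": 0,"fingers": 1},{"rx": 0,"ry": 0,"rz": 0,"dx": 1.0,"dy": 2.5,"dz": 0,"fingers": 1},{"rx": 0,"ry": 0,"rz": 0,"dx": 1.6,"dy": 3.7,"dz": 0,"fingers": 1},{"rx": 0,"ry": 0,"rz": 0,"dx": 2.3,"dy": 4.8,"dz": 0,"fingers": 1},{"rx": 0,"ry": 0,"rz": 0,"dx": 3.1,"dy": 5.9,"dz": 0,"fingers": 1},{"rx": 0,"ry": 0,"rz": 0,"dx": 4.0,"dy": 6.9,"dz": 0,"fingers": 1},{"rx": 0,"ry": 0,"rz": 0,"dx": 5.0,"dy": 7.8,"dz": 0,"fingers": 1},{"rx": 0,"ry": 0,"rz": 0,"dx": 6.0,"dy": 8.6,"dz": 0,"fingers": 1},{"rx": 0,"ry": 0,"rz": 0,"dx": 7.1,"dy": 9.4,"dz": 0,"fingers": 1},{"rx": 0,"ry": 0,"rz": 0,"dx": 8.3,"dy": 10.0,"dz": 0,"fingers": 1}]}}

```text
time: 4.2
tool_pos: [0.5591, 0.0826, 0.3895]
tool_rot: [[0.948, 0.318, -0.002], [0.318, -0.948, 0.003], [-0.001, -0.003, -1.0]]
contact_force: [-7.1, 6.9, 2.3]
opening: 0.0196
finger_force: 30.0
```

Emit:
{"api": "move_arm", "payload": {"increments": [{"rx": 0,"ry": 0,"rz": 0,"dx": 1.2,"dy": 0.6,"dz": 0,"fingers": 1},{"rx": 0,"ry": 0,"rz": 0,"dx": 2.4,"dy": 1.1,"dz": 0,"fingers": 1},{"rx": 0,"ry": 0,"rz": 0,"dx": 3.7,"dy": 1.4,"dz": 0,"fingers": 1},{"rx": 0,"ry": 0,"rz": 0,"dx": 5.0,"dy": 1.7,"dz": 0,"fingers": 1},{"rx": 0,"ry": 0,"rz": 0,"dx": 6.4,"dy": 1.8,"dz": 0,"fingers": 1},{"rx": 0,"ry": 0,"rz": 0,"dx": 7.7,"dy": 1.8,"dz": 0,"fingers": 1},{"rx": 0,"ry": 0,"rz": 0,"dx": 9.0,"dy": 1.7,"dz": 0,"fingers": 1},{"rx": 0,"ry": 0,"rz": 0,"dx": 10.4,"dy": 1.5,"dz": 0,"fingers": 1},{"rx": 0,"ry": 0,"rz": 0,"dx": 10.4,"dy": 1.5,"dz": 0,"fingers": 1},{"rx": 0,"ry": 0,"rz": 0,"dx": 10.4,"dy": 1.5,"dz": 0,"fingers": 1}]}}

```text
time: 5.2
tool_pos: [0.664, 0.1032, 0.3897]
tool_rot: [[0.946, 0.323, 0.003], [0.323, -0.946, 0.013], [0.007, -0.011, -1.0]]
contact_force: [3.7, 21.5, -6.2]
opening: 0.0166
finger_force: 29.1
```

Emit:
{"api": "move_arm", "payload": {"increments": [{"rx": 0,"ry": 0,"rz": 0,"dx": 0,"dy": 0,"dz": 0,"fingers": 0},{"rx": 0,"ry": 0,"rz": 0,"dx": 0,"dy": 0,"dz": 0,"fingers": 0},{"rx": 0,"ry": 0,"rz": 0,"dx": 0,"dy": 0,"dz": 0,"fingers": 0},{"rx": 0,"ry": 0,"rz": 0,"dx": 0,"dy": 0,"dz": 0,"fingers": 0},{"rx": 0,"ry": 0,"rz": 0,"dx": 0,"dy": 0,"dz": 2,"fingers": 0},{"rx": 0,"ry": 0,"rz": 0,"dx": 0,"dy": 0,"dz": 4,"fingers": 0},{"rx": 0,"ry": 0,"rz": 0,"dx": 0,"dy": 0,"dz": 7,"fingers": 0}]}}

```text
time: 5.9
tool_pos: [0.6637, 0.0939, 0.4588]
tool_rot: [[0.949, 0.315, -0.003], [0.315, -0.949, -0.001], [-0.003, 0.001, -1.0]]
contact_force: [0.5, -0.5, 0.5]
opening: 0.0693
finger_force: 0.0
```

Emit:
{"api": "move_arm", "payload": {"increments": [{"rx": 0,"ry": 0,"rz": 0,"dx": -3,"dy": -2.5,"dz": 0,"fingers": 0},{"rx": 0,"ry": 0,"rz": 0.1,"dx": -6.5,"dy": -5.5,"dz": 0,"fingers": 0},{"rx": 0,"ry": 0,"rz": 0.2,"dx": -10,"dy": -8.5,"dz": 0,"fingers": 0},{"rx": 0,"ry": 0,"rz": 0.3,"dx": -13.5,"dy": -11.5,"dz": 0,"fingers": 0},{"rx": 0,"ry": 0,"rz": 0.38,"dx": -17,"dy": -14.5,"dz": 0,"fingers": 0},{"rx": 0,"ry": 0,"rz": 0.38,"dx": -20.5,"dy": -17.5,"dz": 0,"fingers": 0},{"rx": 0,"ry": 0,"rz": 0.38,"dx": -24,"dy": -20.5,"dz": 0,"fingers": 0},{"rx": 0,"ry": 0,"rz": 0.38,"dx": -27.5,"dy": -23.5,"dz": 0,"fingers": 0},{"rx": 0,"ry": 0,"rz": 0.38,"dx": -31,"dy": -26.5,"dz": 0,"fingers": 0},{"rx": 0,"ry": 0,"rz": 0.38,"dx": -32,"dy": -27.5,"dz": 0,"fingers": 0}]}}

```text
time: 6.9
tool_pos: [0.34, -0.183, 0.4599]
tool_rot: [[0.768, 0.641, -0.001], [0.641, -0.768, -0.002], [-0.002, 0.001, -1.0]]
contact_force: [-0.5, -0.2, -0.7]
opening: 0.088
finger_force: 0.0
```

```bash
python3 - <<'E'
from h import *
c=get_image("top"); save(c,"top1.png",(290,160,490,310),4); np.save("top1",c,allow_pickle=True)
s=state();print(s["time"],s["tool_pos"])
E
```

```text
6.95 [ 0.34009515 -0.18339024  0.45991326]
```

View pics/top1.png

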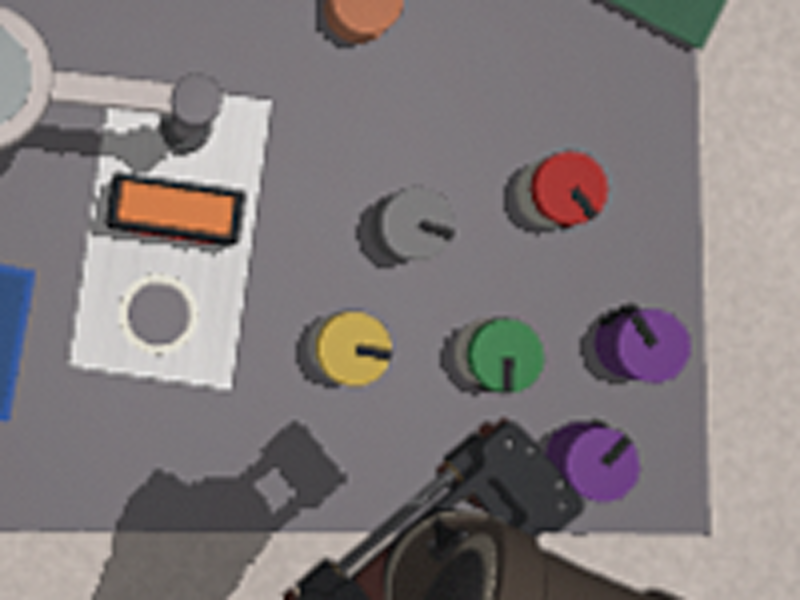

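The lamp is swung clear. The pad ring is at crop (159,314), and the jars are unmoved: red lid (570,189) with its stripe running to the lower right.

```bash
python3 - <<'E'
from h import *
c=np.load("top1.npy",allow_pickle=True).item()
P=lambda u,v,z: px2w(c,290+(u+.5)/4-.5,160+(v+.5)/4-.5,z)
print("pad",P(159,314,.004))
a=lambda d:np.degrees(np.arctan2(d[1],d[0])).round(1)
for p,q,z in(((72,364),(232,389),.004),((113,213),(236,243),.072),((117,176),(244,192),.072)):
  A,B=P(*p,z),P(*q,z);print(a(A-B)-90,A,B)
L=P(50,85,.19);print("lamp",a(L-P(197,98,.19)))
A=P(570,189,.062);B=P(590,215,.062);print("red",A,a(B-A))
E
```

```text
pad [ 0.47437984 -0.03617586  0.004     ]
-8.599999999999994 [0.43192751 0.03755257 0.004     ] [ 0.41136562 -0.09806812  0.004     ]
-13.5 [0.5566769  0.00271809 0.072     ] [ 0.53277333 -0.09658316  0.072     ]
-7.0 [ 5.86673927e-01 -4.07012897e-04  7.20000000e-02] [ 0.57401785 -0.10317777  0.072     ]
lamp 85.1
red [ 0.57798491 -0.36989189  0.062     ] -143.2
```

Emit:
{"api": "move_arm", "payload": {"increments": [{"rx": 0,"ry": 0,"rz": 0,"dx": 3,"dy": -2.4,"dz": 0,"fingers": 0},{"rx": 0,"ry": 0,"rz": 0,"dx": 6.5,"dy": -5,"dz": -1,"fingers": 0},{"rx": 0,"ry": 0,"rz": 0,"dx": 10,"dy": -7.8,"dz": -3,"fingers": 0},{"rx": 0,"ry": 0,"rz": 0,"dx": 13.5,"dy": -10.6,"dz": -5,"fingers": 0},{"rx": 0,"ry": 0,"rz": 0,"dx": 17,"dy": -13.4,"dz": -7,"fingers": 0},{"rx": 0,"ry": 0,"rz": 0,"dx": 20.5,"dy": -16.2,"dz": -9,"fingers": 0},{"rx": 0,"ry": 0,"rz": 0,"dx": 23,"dy": -18.1,"dz": -11,"fingers": 0},{"rx": 0,"ry": 0,"rz": 0,"dx": 23.8,"dy": -18.7,"dz": -13,"fingers": 0},{"rx": 0,"ry": 0,"rz": 0,"dx": 23.8,"dy": -18.7,"dz": -14,"fingers": 0},{"rx": 0,"ry": 0,"rz": 0,"dx": 23.8,"dy": -18.7,"dz": -14,"fingers": 0}]}}

```text
time: 7.95
tool_pos: [0.5813, -0.3662, 0.3175]
tool_rot: [[0.763, 0.646, -0.003], [0.646, -0.763, 0.002], [-0.001, -0.004, -1.0]]
contact_force: [-0.7, -0.2, 0.2]
opening: 0.0878
finger_force: 0.0
```

Emit:
{"api": "move_arm", "payload": {"increments": [{"rx": 0,"ry": 0,"rz": 0,"dx": 0,"dy": 0,"dz": -3,"fingers": 0},{"rx": 0,"ry": 0,"rz": 0,"dx": 0,"dy": 0,"dz": -6,"fingers": 0},{"rx": 0,"ry": 0,"rz": 0,"dx": 0,"dy": 0,"dz": -9,"fingers": 0},{"rx": 0,"ry": 0,"rz": 0,"dx": 0,"dy": 0,"dz": -11,"fingers": 0},{"rx": 0,"ry": 0,"rz": 0,"dx": 0,"dy": 0,"dz": -12,"fingers": 0},{"rx": 0,"ry": 0,"rz": 0,"dx": 0,"dy": 0,"dz": -12,"fingers": 0.5},{"rx": 0,"ry": 0,"rz": 0,"dx": 0,"dy": 0,"dz": -12,"fingers": 0.7},{"rx": 0,"ry": 0,"rz": 0,"dx": 0,"dy": 0,"dz": -12,"fingers": 1},{"rx": 0,"ry": 0,"rz": 0,"dx": 0,"dy": 0,"dz": -12,"fingers": 1},{"rx": 0,"ry": 0,"rz": 0,"dx": 0,"dy": 0,"dz": -12,"fingers": 1}]}}

```text
time: 8.95
tool_pos: [0.5821, -0.3672, 0.2012]
tool_rot: [[0.764, 0.646, 0.002], [0.646, -0.764, -0.001], [0.001, 0.002, -1.0]]
contact_force: [-1.8, 1.1, 6.2]
opening: 0.0597
finger_force: 30.0
```

Emit:
{"api": "move_arm", "payload": {"increments": [{"rx": 0,"ry": 0,"rz": 0,"dx": 0,"dy": 0,"dz": 0,"fingers": 1},{"rx": 0,"ry": 0,"rz": 0,"dx": 0,"dy": 0,"dz": 0,"fingers": 1},{"rx": 0,"ry": 0,"rz": 0,"dx": 0,"dy": 0,"dz": 2,"fingers": 1},{"rx": 0,"ry": 0,"rz": 0,"dx": 0,"dy": 0,"dz": 5,"fingers": 1},{"rx": 0,"ry": 0,"rz": 0,"dx": 0,"dy": 0,"dz": 8,"fingers": 1},{"rx": 0,"ry": 0,"rz": 0,"dx": 0,"dy": 0,"dz": 10,"fingers": 1},{"rx": 0,"ry": 0,"rz": 0,"dx": 0,"dy": 0,"dz": 11,"fingers": 1},{"rx": 0,"ry": 0,"rz": 0,"dx": 0,"dy": 0,"dz": 11,"fingers": 1}]}}

```text
time: 9.75
tool_pos: [0.5818, -0.367, 0.3109]
tool_rot: [[0.764, 0.645, 0.002], [0.645, -0.764, -0.001], [0.001, 0.002, -1.0]]
contact_force: [0.5, 0.4, -2.8]
opening: 0.0595
finger_force: 30.0
```

Emit:
{"api": "move_arm", "payload": {"increments": [{"rx": 0,"ry": 0,"rz": 0.08,"dx": -0.7,"dy": 2,"dz": 0,"fingers": 1},{"rx": 0,"ry": 0,"rz": 0.2,"dx": -2,"dy": 6,"dz": 0,"fingers": 1},{"rx": 0,"ry": 0,"rz": 0.34,"dx": -3.3,"dy": 10,"dz": 0,"fingers": 1},{"rx": 0,"ry": 0,"rz": 0.48,"dx": -4.7,"dy": 14,"dz": 0,"fingers": 1},{"rx": 0,"ry": 0,"rz": 0.62,"dx": -6,"dy": 18,"dz": 0,"fingers": 1},{"rx": 0,"ry": 0,"rz": 0.76,"dx": -7.4,"dy": 22,"dz": 0,"fingers": 1},{"rx": 0,"ry": 0,"rz": 0.9,"dx": -8.8,"dy": 26,"dz": 0,"fingers": 1},{"rx": 0,"ry": 0,"rz": 1.03,"dx": -10.1,"dy": 30,"dz": 0,"fingers": 1},{"rx": 0,"ry": 0,"rz": 1.14,"dx": -11,"dy": 32.5,"dz": 0,"fingers": 1},{"rx": 0,"ry": 0,"rz": 1.22,"dx": -11.2,"dy": 33.1,"dz": 0,"fingers": 1}]}}

```text
time: 10.75
tool_pos: [0.4679, -0.0327, 0.3087]
tool_rot: [[-0.352, 0.936, -0.002], [0.936, 0.352, 0.001], [0.002, -0.002, -1.0]]
contact_force: [0.3, -0.2, -2.1]
opening: 0.0596
finger_force: 30.0
```

Emit:
{"api": "move_arm", "payload": {"increments": [{"rx": 0,"ry": 0,"rz": 0.12,"dx": 0,"dy": 0,"dz": 0,"fingers": 1},{"rx": 0,"ry": 0,"rz": 0.25,"dx": 0,"dy": 0,"dz": 0,"fingers": 1},{"rx": 0,"ry": 0,"rz": 0.38,"dx": 0,"dy": 0,"dz": 0,"fingers": 1},{"rx": 0,"ry": 0,"rz": 0.51,"dx": 0,"dy": 0,"dz": 0,"fingers": 1},{"rx": 0,"ry": 0,"rz": 0.64,"dx": 0,"dy": 0,"dz": 0,"fingers": 1},{"rx": 0,"ry": 0,"rz": 0.77,"dx": 0,"dy": 0,"dz": 0,"fingers": 1},{"rx": 0,"ry": 0,"rz": 0.9,"dx": 0,"dy": 0,"dz": 0,"fingers": 1},{"rx": 0,"ry": 0,"rz": 1.02,"dx": 0,"dy": 0,"dz": 0,"fingers": 1},{"rx": 0,"ry": 0,"rz": 1.1,"dx": 0,"dy": 0,"dz": 0,"fingers": 1},{"rx": 0,"ry": 0,"rz": 1.1,"dx": 0,"dy": 0,"dz": 0,"fingers": 1}]}}

```text
time: 11.75
tool_pos: [0.4691, -0.0362, 0.3085]
tool_rot: [[-0.993, 0.118, -0.002], [0.118, 0.993, 0.001], [0.002, 0.001, -1.0]]
contact_force: [-0.2, 0.3, -3.3]
opening: 0.0597
finger_force: 30.0
```

Emit:
{"api": "move_arm", "payload": {"increments": [{"rx": 0,"ry": 0,"rz": 0,"dx": 0,"dy": 0,"dz": -2,"fingers": 1},{"rx": 0,"ry": 0,"rz": 0,"dx": 0,"dy": 0,"dz": -4.5,"fingers": 1},{"rx": 0,"ry": 0,"rz": 0,"dx": 0,"dy": 0,"dz": -7,"fingers": 1},{"rx": 0,"ry": 0,"rz": 0,"dx": 0,"dy": 0,"dz": -8.5,"fingers": 1},{"rx": 0,"ry": 0,"rz": 0,"dx": 0,"dy": 0,"dz": -9.5,"fingers": 1},{"rx": 0,"ry": 0,"rz": 0,"dx": 0,"dy": 0,"dz": -10,"fingers": 1},{"rx": 0,"ry": 0,"rz": 0,"dx": 0,"dy": 0,"dz": -10.2,"fingers": 1},{"rx": 0,"ry": 0,"rz": 0,"dx": 0,"dy": 0,"dz": -10.4,"fingers": 1},{"rx": 0,"ry": 0,"rz": 0,"dx": 0,"dy": 0,"dz": -10.4,"fingers": 1}]}}

```text
time: 12.65
tool_pos: [0.4698, -0.0359, 0.206]
tool_rot: [[-0.993, 0.12, 0.001], [0.12, 0.993, -0.0], [-0.001, -0.0, -1.0]]
contact_force: [0.4, -0.5, -1.7]
opening: 0.0596
finger_force: 30.0
```

Release slowly and rise, then look.

Emit:
{"api": "move_arm", "payload": {"increments": [{"rx": 0,"ry": 0,"rz": 0,"dx": 0,"dy": 0,"dz": -0.1,"fingers": 0.2},{"rx": 0,"ry": 0,"rz": 0,"dx": 0,"dy": 0,"dz": -0.1,"fingers": 0.1},{"rx": 0,"ry": 0,"rz": 0,"dx": 0,"dy": 0,"dz": -0.1,"fingers": 0},{"rx": 0,"ry": 0,"rz": 0,"dx": 0,"dy": 0,"dz": -0.1,"fingers": 0},{"rx": 0,"ry": 0,"rz": 0,"dx": 0,"dy": 0,"dz": -0.1,"fingers": 0},{"rx": 0,"ry": 0,"rz": 0,"dx": 0,"dy": 0,"dz": 3,"fingers": 0},{"rx": 0,"ry": 0,"rz": 0,"dx": 0,"dy": 0,"dz": 7,"fingers": 0},{"rx": 0,"ry": 0,"rz": 0,"dx": -2,"dy": 0,"dz": 10,"fingers": 0},{"rx": 0,"ry": 0,"rz": 0,"dx": -6,"dy": 0,"dz": 10,"fingers": 0},{"rx": 0,"ry": 0,"rz": 0,"dx": -10,"dy": 0,"dz": 10,"fingers": 0}]}}

```text
time: 13.65
tool_pos: [0.369, -0.0356, 0.3061]
tool_rot: [[-0.993, 0.119, 0.001], [0.119, 0.993, -0.0], [-0.001, -0.0, -1.0]]
contact_force: [-0.1, -0.3, 0.3]
opening: 0.088
finger_force: 0.0
```

```bash
python3 - <<'E'
from h import *
s=state();print(s["time"],s["tool_pos"])
c=get_image("top"); a=c["image"][150:290,270:470]
d=get_image("scene"); b=d["image"][100:260,180:380]
f=lambda i:cv2.resize(cv2.cvtColor(i,cv2.COLOR_RGB2BGR),(400,300) if i is a else (375,300),interpolation=cv2.INTER_CUBIC)
cv2.imwrite("pics/p5.png",np.hstack([f(a),f(b)])); np.save("top2",c,allow_pickle=True)
E
```

```text
13.65 [ 0.36896398 -0.03561788  0.30607884]
```

View pics/p5.png

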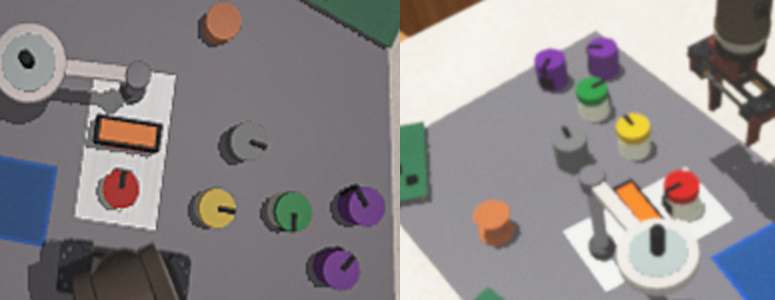

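The red jar stands upright on the pad with its stripe facing the window. I'll measure position and yaw by colour before waiting out the read.

```bash
cat >> h.py <<'E'
def jars(c=None):
    """lid centre (world) and yaw from the stripe, by hue on the top picture"""
    c=c or get_image("top"); im=c["image"]; hsv=cv2.cvtColor(im,cv2.COLOR_RGB2HSV); out={}
    for n,(lo,hi) in dict(red=(174,4),yellow=(20,30),green=(55,85)).items():
        h=hsv[...,0].astype(int); m=((h>=lo)|(h<=hi)) if lo>hi else ((h>=lo)&(h<=hi))
        m=(m&(hsv[...,1]>90)&(hsv[...,2]>60)).astype(np.uint8); m[:150]=0; m[330:]=0
        k,lab,st,ce=cv2.connectedComponentsWithStats(m)
        for i in range(1,k):
            if 100<st[i,4]<450:
                pts=np.argwhere(lab==i)[:,::-1].astype(np.float32)
                (u,v),r=cv2.minEnclosingCircle(cv2.convexHull(pts.reshape(-1,1,2)))
                yy,xx=np.mgrid[:400,:640]; dd=np.hypot(xx-u,yy-v); w=np.clip(110-im.max(2).astype(float),0,None)*(dd<r-.5)
                p=px2w(c,u,v,.062); q=px2w(c,(w*xx).sum()/w.sum(),(w*yy).sum()/w.sum(),.062)
                d=(q-p); print(n,p.round(4),"yaw",np.degrees(np.arctan2(d[1],d[0])).round(1),"r",round(r,1),"stripe",np.hypot(*d[:2]).round(3))
E
python3 - <<'E'
from h import *
jars(np.load("top1.npy",allow_pickle=True).item());print()
jars(np.load("top2.npy",allow_pickle=True).item())
E
```

```text
red [ 0.5785 -0.3692  0.062 ] yaw -152.0 r 9.7 stripe 0.013
yellow [ 0.4477 -0.1918  0.062 ] yaw -100.5 r 9.4 stripe 0.015
green [ 0.4425 -0.3144  0.062 ] yaw 178.2 r 9.2 stripe 0.014

red [ 0.4768 -0.0367  0.062 ] yaw -11.4 r 9.2 stripe 0.015
yellow [ 0.4477 -0.1918  0.062 ] yaw -100.4 r 9.4 stripe 0.015
green [ 0.4425 -0.3144  0.062 ] yaw 178.1 r 9.2 stripe 0.014
```

Emit:
{"api": "move_arm", "payload": {"increments": [{"rx": 0,"ry": 0,"rz": 0,"dx": 0,"dy": 0,"dz": 0,"fingers": 0},{"rx": 0,"ry": 0,"rz": 0,"dx": 0,"dy": 0,"dz": 0,"fingers": 0},{"rx": 0,"ry": 0,"rz": 0,"dx": 0,"dy": 0,"dz": 0,"fingers": 0},{"rx": 0,"ry": 0,"rz": 0,"dx": 0,"dy": 0,"dz": 0,"fingers": 0},{"rx": 0,"ry": 0,"rz": 0,"dx": 0,"dy": 0,"dz": 0,"fingers": 0},{"rx": 0,"ry": 0,"rz": 0,"dx": 0,"dy": 0,"dz": 0,"fingers": 0},{"rx": 0,"ry": 0,"rz": 0,"dx": 0,"dy": 0,"dz": 0,"fingers": 0},{"rx": 0,"ry": 0,"rz": 0,"dx": 0,"dy": 0,"dz": 0,"fingers": 0},{"rx": 0,"ry": 0,"rz": 0,"dx": 0,"dy": 0,"dz": 0,"fingers": 0},{"rx": 0,"ry": 0,"rz": 0,"dx": 0,"dy": 0,"dz": 0,"fingers": 0}]}}

```text
time: 14.75
tool_pos: [0.3697, -0.036, 0.3057]
tool_rot: [[-0.993, 0.12, 0.0], [0.12, 0.993, -0.0], [-0.0, -0.0, -1.0]]
contact_force: [-0.2, 0.3, 0.6]
opening: 0.088
finger_force: 0.0
```

Emit:
{"api": "move_arm", "payload": {"increments": [{"rx": 0,"ry": 0,"rz": 0,"dx": 3,"dy": 0,"dz": 0,"fingers": 0},{"rx": 0,"ry": 0,"rz": 0,"dx": 7,"dy": 0,"dz": 0,"fingers": 0},{"rx": 0,"ry": 0,"rz": 0,"dx": 10,"dy": 0,"dz": 0,"fingers": 0},{"rx": 0,"ry": 0,"rz": 0,"dx": 10.6,"dy": 0,"dz": 0,"fingers": 0},{"rx": 0,"ry": 0,"rz": 0,"dx": 10.6,"dy": 0,"dz": -2,"fingers": 0},{"rx": 0,"ry": 0,"rz": 0,"dx": 10.6,"dy": 0,"dz": -5,"fingers": 0},{"rx": 0,"ry": 0,"rz": 0,"dx": 10.6,"dy": 0,"dz": -8,"fingers": 0},{"rx": 0,"ry": 0,"rz": 0,"dx": 10.6,"dy": 0,"dz": -10,"fingers": 0},{"rx": 0,"ry": 0,"rz": 0,"dx": 10.6,"dy": 0,"dz": -10.2,"fingers": 0.3},{"rx": 0,"ry": 0,"rz": 0,"dx": 10.6,"dy": 0,"dz": -10.2,"fingers": 0.6}]}}

```text
time: 15.75
tool_pos: [0.4753, -0.0357, 0.2038]
tool_rot: [[-0.993, 0.119, -0.001], [0.119, 0.993, 0.0], [0.001, 0.0, -1.0]]
contact_force: [-0.1, -0.2, 0.2]
opening: 0.0754
finger_force: 0.0
```

Emit:
{"api": "move_arm", "payload": {"increments": [{"rx": 0,"ry": 0,"rz": 0,"dx": 0,"dy": 0,"dz": 0,"fingers": 1},{"rx": 0,"ry": 0,"rz": 0,"dx": 0,"dy": 0,"dz": 0,"fingers": 1},{"rx": 0,"ry": 0,"rz": 0,"dx": 0,"dy": 0,"dz": 0,"fingers": 1},{"rx": 0,"ry": 0,"rz": 0,"dx": 0,"dy": 0,"dz": 0,"fingers": 1},{"rx": 0,"ry": 0,"rz": 0,"dx": 0,"dy": 0,"dz": 2,"fingers": 1},{"rx": 0,"ry": 0,"rz": 0,"dx": 0,"dy": 0,"dz": 5,"fingers": 1},{"rx": 0,"ry": 0,"rz": 0,"dx": 0,"dy": 0,"dz": 7,"fingers": 1},{"rx": 0,"ry": 0,"rz": 0,"dx": 0,"dy": 0,"dz": 7,"fingers": 1}]}}

```text
time: 16.55
tool_pos: [0.4764, -0.0358, 0.276]
tool_rot: [[-0.993, 0.12, 0.004], [0.12, 0.993, -0.001], [-0.004, -0.0, -1.0]]
contact_force: [0.1, 0.1, -2.8]
opening: 0.0598
finger_force: 30.0
```

Emit:
{"api": "move_arm", "payload": {"increments": [{"rx": 0,"ry": 0,"rz": 0,"dx": 0,"dy": 2,"dz": 1,"fingers": 1},{"rx": 0,"ry": 0,"rz": 0,"dx": 0.3,"dy": 6,"dz": 1,"fingers": 1},{"rx": 0,"ry": 0,"rz": 0,"dx": 0.5,"dy": 11,"dz": 1,"fingers": 1},{"rx": 0,"ry": 0,"rz": 0,"dx": 0.7,"dy": 16,"dz": 1,"fingers": 1},{"rx": 0,"ry": 0,"rz": 0,"dx": 0.9,"dy": 21,"dz": 1,"fingers": 1},{"rx": 0,"ry": 0,"rz": 0,"dx": 1.1,"dy": 26,"dz": 1,"fingers": 1},{"rx": 0,"ry": 0,"rz": 0,"dx": 1.3,"dy": 31,"dz": 1,"fingers": 1},{"rx": 0,"ry": 0,"rz": 0,"dx": 1.5,"dy": 35,"dz": 0,"fingers": 1},{"rx": 0,"ry": 0,"rz": 0,"dx": 1.7,"dy": 37.5,"dz": 0,"fingers": 1},{"rx": 0,"ry": 0,"rz": 0,"dx": 1.7,"dy": 37.9,"dz": 0,"fingers": 1}]}}

```text
time: 17.55
tool_pos: [0.4904, 0.3476, 0.2726]
tool_rot: [[-0.993, 0.114, -0.002], [0.114, 0.993, 0.002], [0.002, 0.002, -1.0]]
contact_force: [-0.3, 0.1, -3.2]
opening: 0.0596
finger_force: 30.0
```

Emit:
{"api": "move_arm", "payload": {"increments": [{"rx": 0,"ry": 0,"rz": 0,"dx": 0,"dy": 0,"dz": -2,"fingers": 1},{"rx": 0,"ry": 0,"rz": 0,"dx": 0,"dy": 0,"dz": -4,"fingers": 1},{"rx": 0,"ry": 0,"rz": 0,"dx": 0,"dy": 0,"dz": -5.5,"fingers": 1},{"rx": 0,"ry": 0,"rz": 0,"dx": 0,"dy": 0,"dz": -6.5,"fingers": 1},{"rx": 0,"ry": 0,"rz": 0,"dx": 0,"dy": 0,"dz": -7,"fingers": 1},{"rx": 0,"ry": 0,"rz": 0,"dx": 0,"dy": 0,"dz": -7.2,"fingers": 1},{"rx": 0,"ry": 0,"rz": 0,"dx": 0,"dy": 0,"dz": -7.3,"fingers": 1},{"rx": 0,"ry": 0,"rz": 0,"dx": 0,"dy": 0,"dz": -7.3,"fingers": 1}]}}

```text
time: 18.35
tool_pos: [0.4928, 0.3432, 0.2012]
tool_rot: [[-0.993, 0.12, 0.001], [0.12, 0.993, 0.001], [-0.001, 0.001, -1.0]]
contact_force: [0.3, 1.1, -3.4]
opening: 0.0593
finger_force: 30.0
```

Emit:
{"api": "move_arm", "payload": {"increments": [{"rx": 0,"ry": 0,"rz": 0,"dx": 0,"dy": 0,"dz": -0.1,"fingers": 0.4},{"rx": 0,"ry": 0,"rz": 0,"dx": 0,"dy": 0,"dz": -0.1,"fingers": 0.2},{"rx": 0,"ry": 0,"rz": 0,"dx": 0,"dy": 0,"dz": -0.1,"fingers": 0},{"rx": 0,"ry": 0,"rz": 0,"dx": 0,"dy": 0,"dz": -0.1,"fingers": 0},{"rx": 0,"ry": 0,"rz": 0,"dx": 0,"dy": 0,"dz": -0.1,"fingers": 0},{"rx": 0,"ry": 0,"rz": 0,"dx": 0,"dy": 0,"dz": 3,"fingers": 0},{"rx": 0,"ry": 0,"rz": 0,"dx": 0,"dy": 0,"dz": 7,"fingers": 0},{"rx": 0,"ry": 0,"rz": 0,"dx": 0,"dy": -2,"dz": 11,"fingers": 0},{"rx": 0,"ry": 0,"rz": -0.1,"dx": -0.5,"dy": -6,"dz": 11,"fingers": 0},{"rx": 0,"ry": 0,"rz": -0.22,"dx": -1,"dy": -11,"dz": 11,"fingers": 0}]}}

```text
time: 19.35
tool_pos: [0.4823, 0.234, 0.312]
tool_rot: [[-0.942, 0.335, 0.002], [0.335, 0.942, 0.002], [-0.001, 0.003, -1.0]]
contact_force: [1.2, 0.1, -0.1]
opening: 0.0873
finger_force: 0.0
```

Emit:
{"api": "move_arm", "payload": {"increments": [{"rx": 0,"ry": 0,"rz": -0.13,"dx": -0.4,"dy": -5,"dz": 0,"fingers": 0},{"rx": 0,"ry": 0,"rz": -0.27,"dx": -0.8,"dy": -10,"dz": 0,"fingers": 0},{"rx": 0,"ry": 0,"rz": -0.41,"dx": -1.2,"dy": -15,"dz": 0,"fingers": 0},{"rx": 0,"ry": 0,"rz": -0.55,"dx": -1.6,"dy": -20,"dz": 0,"fingers": 0},{"rx": 0,"ry": 0,"rz": -0.69,"dx": -2,"dy": -25,"dz": 0,"fingers": 0},{"rx": 0,"ry": 0,"rz": -0.83,"dx": -2.4,"dy": -30,"dz": 0,"fingers": 0},{"rx": 0,"ry": 0,"rz": -0.97,"dx": -2.8,"dy": -35,"dz": 0,"fingers": 0},{"rx": 0,"ry": 0,"rz": -1.11,"dx": -3.2,"dy": -39,"dz": 0,"fingers": 0},{"rx": 0,"ry": 0,"rz": -1.25,"dx": -3.5,"dy": -42,"dz": 0,"fingers": 0},{"rx": 0,"ry": 0,"rz": -1.38,"dx": -3.5,"dy": -42.5,"dz": 0,"fingers": 0}]}}

```text
time: 20.35
tool_pos: [0.4467, -0.1958, 0.3106]
tool_rot: [[0.16, 0.987, -0.0], [0.987, -0.16, -0.001], [-0.001, -0.0, -1.0]]
contact_force: [0.3, 1.0, -0.2]
opening: 0.0879
finger_force: 0.0
```

```bash
python3 - <<'E'
from h import *
c=get_image("top");s=state();print(s["time"],s["tool_pos"],np.round(s["tool_rot"],3)[:,1]);jars(c);save(c,"p6.png",None,1.25)
E
```

```text
20.4 [ 0.44706376 -0.19468643  0.31063974] [ 0.986 -0.166  0.   ]
red [0.494  0.3412 0.062 ] yaw -3.7 r 9.6 stripe 0.015
yellow [ 0.4489 -0.1873  0.062 ] yaw -98.5 r 8.9 stripe 0.013
```

View pics/p6.png

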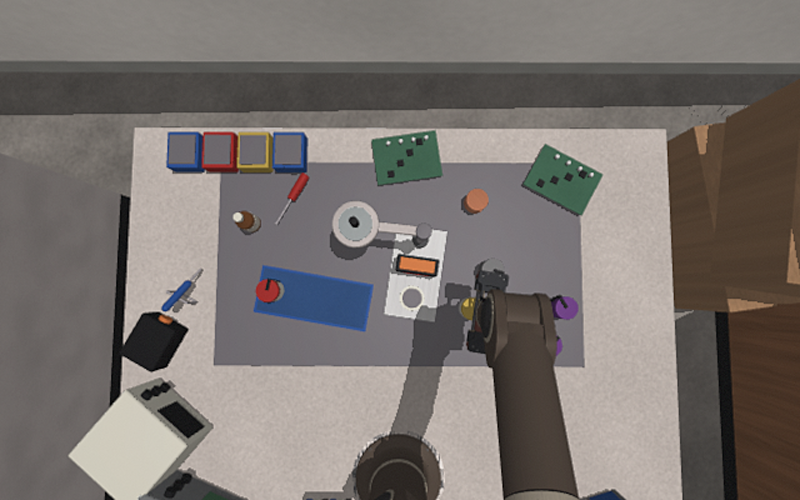

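Red stands on the mat at (268,291); yellow is still in its place. Now I'll descend on yellow.

Emit:
{"api": "move_arm", "payload": {"increments": [{"rx": 0,"ry": 0,"rz": 0,"dx": 0.1,"dy": 0.3,"dz": -3,"fingers": 0},{"rx": 0,"ry": 0,"rz": 0,"dx": 0.1,"dy": 0.3,"dz": -6,"fingers": 0},{"rx": 0,"ry": 0,"rz": 0,"dx": 0.1,"dy": 0.3,"dz": -9,"fingers": 0},{"rx": 0,"ry": 0,"rz": 0,"dx": 0.1,"dy": 0.3,"dz": -11,"fingers": 0},{"rx": 0,"ry": 0,"rz": 0,"dx": 0.1,"dy": 0.3,"dz": -11,"fingers": 0.4},{"rx": 0,"ry": 0,"rz": 0,"dx": 0.1,"dy": 0.3,"dz": -11,"fingers": 0.6},{"rx": 0,"ry": 0,"rz": 0,"dx": 0.1,"dy": 0.3,"dz": -11,"fingers": 1},{"rx": 0,"ry": 0,"rz": 0,"dx": 0.1,"dy": 0.3,"dz": -11,"fingers": 1},{"rx": 0,"ry": 0,"rz": 0,"dx": 0.1,"dy": 0.3,"dz": -11,"fingers": 1},{"rx": 0,"ry": 0,"rz": 0,"dx": 0.1,"dy": 0.3,"dz": -11,"fingers": 1}]}}

```text
time: 21.4
tool_pos: [0.4487, -0.1887, 0.2018]
tool_rot: [[0.148, 0.989, 0.001], [0.989, -0.148, -0.001], [-0.001, 0.001, -1.0]]
contact_force: [-2.2, 1.3, 6.7]
opening: 0.0597
finger_force: 30.0
```

Emit:
{"api": "move_arm", "payload": {"increments": [{"rx": 0,"ry": 0,"rz": 0,"dx": 0,"dy": 0,"dz": 0,"fingers": 1},{"rx": 0,"ry": 0,"rz": 0,"dx": 0,"dy": 0,"dz": 2,"fingers": 1},{"rx": 0,"ry": 0,"rz": 0,"dx": 0,"dy": 0,"dz": 5,"fingers": 1},{"rx": 0,"ry": 0,"rz": 0,"dx": 0,"dy": 0,"dz": 8,"fingers": 1},{"rx": 0,"ry": 0,"rz": 0,"dx": 0,"dy": 0,"dz": 10,"fingers": 1},{"rx": 0,"ry": 0,"rz": 0,"dx": 0,"dy": 0,"dz": 10,"fingers": 1}]}}

```text
time: 22.0
tool_pos: [0.4495, -0.189, 0.3034]
tool_rot: [[0.149, 0.989, 0.005], [0.989, -0.149, -0.003], [-0.002, 0.005, -1.0]]
contact_force: [0.1, 0.0, -3.5]
opening: 0.0598
finger_force: 30.0
```

Emit:
{"api": "move_arm", "payload": {"increments": [{"rx": 0,"ry": 0,"rz": 0.1,"dx": 0.3,"dy": 1,"dz": 0,"fingers": 1},{"rx": 0,"ry": 0,"rz": 0.23,"dx": 0.6,"dy": 3,"dz": 0,"fingers": 1},{"rx": 0,"ry": 0,"rz": 0.36,"dx": 1,"dy": 5,"dz": 0,"fingers": 1},{"rx": 0,"ry": 0,"rz": 0.49,"dx": 1.3,"dy": 7,"dz": 0,"fingers": 1},{"rx": 0,"ry": 0,"rz": 0.62,"dx": 1.6,"dy": 9,"dz": 0,"fingers": 1},{"rx": 0,"ry": 0,"rz": 0.75,"dx": 1.9,"dy": 11,"dz": 0,"fingers": 1},{"rx": 0,"ry": 0,"rz": 0.88,"dx": 2.1,"dy": 13,"dz": 0,"fingers": 1},{"rx": 0,"ry": 0,"rz": 1.01,"dx": 2.2,"dy": 14.5,"dz": 0,"fingers": 1},{"rx": 0,"ry": 0,"rz": 1.14,"dx": 2.3,"dy": 15.3,"dz": 0,"fingers": 1},{"rx": 0,"ry": 0,"rz": 1.27,"dx": 2.3,"dy": 15.3,"dz": 0,"fingers": 1}]}}

```text
time: 23.0
tool_pos: [0.4713, -0.0343, 0.2997]
tool_rot: [[-0.904, 0.428, -0.001], [0.428, 0.904, 0.001], [0.001, 0.001, -1.0]]
contact_force: [0.8, 0.3, -3.1]
opening: 0.06
finger_force: 30.0
```

Emit:
{"api": "move_arm", "payload": {"increments": [{"rx": 0,"ry": 0,"rz": 0.13,"dx": 0,"dy": 0,"dz": 0,"fingers": 1},{"rx": 0,"ry": 0,"rz": 0.26,"dx": 0,"dy": 0,"dz": 0,"fingers": 1},{"rx": 0,"ry": 0,"rz": 0.33,"dx": 0,"dy": 0,"dz": 0,"fingers": 1},{"rx": 0,"ry": 0,"rz": 0.33,"dx": 0,"dy": 0,"dz": -2,"fingers": 1},{"rx": 0,"ry": 0,"rz": 0.33,"dx": 0,"dy": 0,"dz": -4,"fingers": 1},{"rx": 0,"ry": 0,"rz": 0.33,"dx": 0,"dy": 0,"dz": -6,"fingers": 1},{"rx": 0,"ry": 0,"rz": 0.33,"dx": 0,"dy": 0,"dz": -7.5,"fingers": 1},{"rx": 0,"ry": 0,"rz": 0.33,"dx": 0,"dy": 0,"dz": -8.5,"fingers": 1},{"rx": 0,"ry": 0,"rz": 0.33,"dx": 0,"dy": 0,"dz": -8.5,"fingers": 1}]}}

```text
time: 23.9
tool_pos: [0.4712, -0.0356, 0.2143]
tool_rot: [[-0.993, 0.119, -0.002], [0.119, 0.993, 0.001], [0.002, 0.0, -1.0]]
contact_force: [-0.2, -0.0, -2.3]
opening: 0.0598
finger_force: 30.0
```

Emit:
{"api": "move_arm", "payload": {"increments": [{"rx": 0,"ry": 0,"rz": 0,"dx": 0,"dy": 0,"dz": -0.4,"fingers": 1},{"rx": 0,"ry": 0,"rz": 0,"dx": 0,"dy": 0,"dz": -0.7,"fingers": 1},{"rx": 0,"ry": 0,"rz": 0,"dx": 0,"dy": 0,"dz": -0.9,"fingers": 1},{"rx": 0,"ry": 0,"rz": 0,"dx": 0,"dy": 0,"dz": -0.9,"fingers": 0.4},{"rx": 0,"ry": 0,"rz": 0,"dx": 0,"dy": 0,"dz": -0.9,"fingers": 0.2},{"rx": 0,"ry": 0,"rz": 0,"dx": 0,"dy": 0,"dz": -0.9,"fingers": 0},{"rx": 0,"ry": 0,"rz": 0,"dx": 0,"dy": 0,"dz": -0.9,"fingers": 0},{"rx": 0,"ry": 0,"rz": 0,"dx": 0,"dy": 0,"dz": -0.9,"fingers": 0},{"rx": 0,"ry": 0,"rz": 0,"dx": 0,"dy": 0,"dz": 2,"fingers": 0},{"rx": 0,"ry": 0,"rz": 0,"dx": 0,"dy": 0,"dz": 6,"fingers": 0}]}}

```text
time: 24.9
tool_pos: [0.471, -0.0356, 0.2752]
tool_rot: [[-0.993, 0.119, -0.004], [0.119, 0.993, 0.001], [0.004, 0.001, -1.0]]
contact_force: [1.7, -0.1, 0.3]
opening: 0.0879
finger_force: 0.0
```

Emit:
{"api": "move_arm", "payload": {"increments": [{"rx": 0,"ry": 0,"rz": 0,"dx": 0,"dy": 0,"dz": 3,"fingers": 0},{"rx": 0,"ry": 0,"rz": 0,"dx": -3,"dy": 0,"dz": 3,"fingers": 0},{"rx": 0,"ry": 0,"rz": 0,"dx": -7,"dy": 0,"dz": 3,"fingers": 0},{"rx": 0,"ry": 0,"rz": 0,"dx": -10,"dy": 0,"dz": 3,"fingers": 0},{"rx": 0,"ry": 0,"rz": 0,"dx": -10,"dy": 0,"dz": 3,"fingers": 0}]}}

```text
time: 25.4
tool_pos: [0.3683, -0.0359, 0.3051]
tool_rot: [[-0.993, 0.12, -0.003], [0.12, 0.993, -0.003], [0.003, -0.004, -1.0]]
contact_force: [0.5, -1.3, -0.3]
opening: 0.0879
finger_force: 0.0
```

```bash
python3 - <<'E'
from h import *
c=get_image("top");s=state();print(s["time"],s["tool_pos"]);jars(c)
E
```

```text
25.45 [ 0.37046441 -0.03603503  0.30575142]
red [0.494  0.3412 0.062 ] yaw -4.3 r 9.6 stripe 0.015
yellow [ 0.4768 -0.0358  0.062 ] yaw -9.2 r 9.1 stripe 0.016
green [ 0.4425 -0.3144  0.062 ] yaw 178.0 r 9.2 stripe 0.014
```

Yellow is on the pad within about 3 mm, with yaw about −9°. Next I wait out the read, then pick it up.

Emit:
{"api": "move_arm", "payload": {"increments": [{"rx": 0,"ry": 0,"rz": 0,"dx": 0,"dy": 0,"dz": 0,"fingers": 0},{"rx": 0,"ry": 0,"rz": 0,"dx": 0,"dy": 0,"dz": 0,"fingers": 0},{"rx": 0,"ry": 0,"rz": 0,"dx": 0,"dy": 0,"dz": 0,"fingers": 0},{"rx": 0,"ry": 0,"rz": 0,"dx": 0,"dy": 0,"dz": 0,"fingers": 0},{"rx": 0,"ry": 0,"rz": 0,"dx": 0,"dy": 0,"dz": 0,"fingers": 0},{"rx": 0,"ry": 0,"rz": 0,"dx": 0,"dy": 0,"dz": 0,"fingers": 0},{"rx": 0,"ry": 0,"rz": 0,"dx": 0,"dy": 0,"dz": 0,"fingers": 0},{"rx": 0,"ry": 0,"rz": 0,"dx": 0,"dy": 0,"dz": 0,"fingers": 0},{"rx": 0,"ry": 0,"rz": 0,"dx": 0,"dy": 0,"dz": 0,"fingers": 0},{"rx": 0,"ry": 0,"rz": 0,"dx": 0,"dy": 0,"dz": 0,"fingers": 0}]}}

```text
time: 26.45
tool_pos: [0.3717, -0.0357, 0.3057]
tool_rot: [[-0.993, 0.12, 0.0], [0.12, 0.993, -0.0], [-0.0, -0.0, -1.0]]
contact_force: [-0.4, -0.6, 0.1]
opening: 0.0876
finger_force: 0.0
```

Emit:
{"api": "move_arm", "payload": {"increments": [{"rx": 0,"ry": 0,"rz": 0,"dx": 3,"dy": 0,"dz": 0,"fingers": 0},{"rx": 0,"ry": 0,"rz": 0,"dx": 7,"dy": 0,"dz": 0,"fingers": 0},{"rx": 0,"ry": 0,"rz": 0,"dx": 10,"dy": 0,"dz": 0,"fingers": 0},{"rx": 0,"ry": 0,"rz": 0,"dx": 10.6,"dy": 0,"dz": 0,"fingers": 0},{"rx": 0,"ry": 0,"rz": 0,"dx": 10.6,"dy": 0,"dz": -2,"fingers": 0},{"rx": 0,"ry": 0,"rz": 0,"dx": 10.6,"dy": 0,"dz": -5,"fingers": 0},{"rx": 0,"ry": 0,"rz": 0,"dx": 10.6,"dy": 0,"dz": -8,"fingers": 0},{"rx": 0,"ry": 0,"rz": 0,"dx": 10.6,"dy": 0,"dz": -10,"fingers": 0},{"rx": 0,"ry": 0,"rz": 0,"dx": 10.6,"dy": 0,"dz": -10.2,"fingers": 0.3},{"rx": 0,"ry": 0,"rz": 0,"dx": 10.6,"dy": 0,"dz": -10.2,"fingers": 0.6}]}}

```text
time: 27.45
tool_pos: [0.4773, -0.0355, 0.2038]
tool_rot: [[-0.993, 0.119, -0.001], [0.119, 0.993, 0.0], [0.001, 0.0, -1.0]]
contact_force: [-0.1, 0.4, -0.2]
opening: 0.0751
finger_force: 0.0
```

Emit:
{"api": "move_arm", "payload": {"increments": [{"rx": 0,"ry": 0,"rz": 0,"dx": 0,"dy": 0,"dz": 0,"fingers": 1},{"rx": 0,"ry": 0,"rz": 0,"dx": 0,"dy": 0,"dz": 0,"fingers": 1},{"rx": 0,"ry": 0,"rz": 0,"dx": 0,"dy": 0,"dz": 0,"fingers": 1},{"rx": 0,"ry": 0,"rz": 0,"dx": 0,"dy": 0,"dz": 0,"fingers": 1},{"rx": 0,"ry": 0,"rz": 0,"dx": 0,"dy": 0,"dz": 2,"fingers": 1},{"rx": 0,"ry": 0,"rz": 0,"dx": 0,"dy": 0,"dz": 5,"fingers": 1},{"rx": 0,"ry": 0,"rz": 0,"dx": 0,"dy": 0,"dz": 7,"fingers": 1},{"rx": 0,"ry": 0,"rz": 0,"dx": 0,"dy": 0,"dz": 7,"fingers": 1}]}}

```text
time: 28.25
tool_pos: [0.4784, -0.0356, 0.2759]
tool_rot: [[-0.993, 0.12, 0.004], [0.12, 0.993, -0.001], [-0.004, -0.0, -1.0]]
contact_force: [0.6, 0.0, -3.3]
opening: 0.0597
finger_force: 30.0
```

Emit:
{"api": "move_arm", "payload": {"increments": [{"rx": 0,"ry": 0,"rz": 0,"dx": 0,"dy": 2,"dz": 1,"fingers": 1},{"rx": 0,"ry": 0,"rz": 0,"dx": -0.2,"dy": 6,"dz": 1,"fingers": 1},{"rx": 0,"ry": 0,"rz": 0,"dx": -0.3,"dy": 10,"dz": 1,"fingers": 1},{"rx": 0,"ry": 0,"rz": 0,"dx": -0.4,"dy": 14,"dz": 1,"fingers": 1},{"rx": 0,"ry": 0,"rz": 0,"dx": -0.4,"dy": 18,"dz": 1,"fingers": 1},{"rx": 0,"ry": 0,"rz": 0,"dx": -0.4,"dy": 22,"dz": 1,"fingers": 1},{"rx": 0,"ry": 0,"rz": 0,"dx": -0.4,"dy": 25,"dz": 0,"fingers": 1},{"rx": 0,"ry": 0,"rz": 0,"dx": -0.4,"dy": 26.8,"dz": 0,"fingers": 1},{"rx": 0,"ry": 0,"rz": 0,"dx": -0.4,"dy": 26.8,"dz": -2,"fingers": 1},{"rx": 0,"ry": 0,"rz": 0,"dx": -0.4,"dy": 26.8,"dz": -4,"fingers": 1}]}}

```text
time: 29.25
tool_pos: [0.4728, 0.2339, 0.2325]
tool_rot: [[-0.993, 0.117, -0.0], [0.117, 0.993, 0.0], [0.0, 0.0, -1.0]]
contact_force: [0.1, -0.7, -2.8]
opening: 0.0595
finger_force: 30.0
```

Emit:
{"api": "move_arm", "payload": {"increments": [{"rx": 0,"ry": 0,"rz": 0,"dx": 0,"dy": 0,"dz": -1.5,"fingers": 1},{"rx": 0,"ry": 0,"rz": 0,"dx": 0,"dy": 0,"dz": -2.5,"fingers": 1},{"rx": 0,"ry": 0,"rz": 0,"dx": 0,"dy": 0,"dz": -3.2,"fingers": 1},{"rx": 0,"ry": 0,"rz": 0,"dx": 0,"dy": 0,"dz": -3.4,"fingers": 1},{"rx": 0,"ry": 0,"rz": 0,"dx": 0,"dy": 0,"dz": -3.4,"fingers": 1}]}}

```text
time: 29.75
tool_pos: [0.4733, 0.2325, 0.2004]
tool_rot: [[-0.993, 0.119, 0.0], [0.119, 0.993, -0.001], [-0.0, -0.001, -1.0]]
contact_force: [-4.2, -2.5, 5.8]
opening: 0.0598
finger_force: 30.0
```

Emit:
{"api": "move_arm", "payload": {"increments": [{"rx": 0,"ry": 0,"rz": 0,"dx": 0,"dy": 0,"dz": 0,"fingers": 0.4},{"rx": 0,"ry": 0,"rz": 0,"dx": 0,"dy": 0,"dz": 0,"fingers": 0.2},{"rx": 0,"ry": 0,"rz": 0,"dx": 0,"dy": 0,"dz": 0,"fingers": 0},{"rx": 0,"ry": 0,"rz": 0,"dx": 0,"dy": 0,"dz": 0,"fingers": 0},{"rx": 0,"ry": 0,"rz": 0,"dx": 0,"dy": 0,"dz": 0,"fingers": 0},{"rx": 0,"ry": 0,"rz": 0,"dx": 0,"dy": 0,"dz": 3,"fingers": 0},{"rx": 0,"ry": 0,"rz": 0,"dx": 0,"dy": 0,"dz": 7,"fingers": 0},{"rx": 0,"ry": 0,"rz": 0,"dx": 0,"dy": -2,"dz": 11,"fingers": 0},{"rx": 0,"ry": 0,"rz": 0,"dx": -0.3,"dy": -6,"dz": 11,"fingers": 0},{"rx": 0,"ry": 0,"rz": 0,"dx": -0.6,"dy": -11,"dz": 11,"fingers": 0}]}}

```text
time: 30.75
tool_pos: [0.4678, 0.123, 0.3111]
tool_rot: [[-0.993, 0.117, 0.003], [0.117, 0.993, 0.001], [-0.003, 0.002, -1.0]]
contact_force: [1.0, -1.1, -0.2]
opening: 0.0878
finger_force: 0.0
```

Emit:
{"api": "move_arm", "payload": {"increments": [{"rx": 0,"ry": 0,"rz": 0.02,"dx": -0.2,"dy": -5,"dz": 0,"fingers": 0},{"rx": 0,"ry": 0,"rz": 0.05,"dx": -0.5,"dy": -10,"dz": 0,"fingers": 0},{"rx": 0,"ry": 0,"rz": 0.09,"dx": -0.8,"dy": -15,"dz": 0,"fingers": 0},{"rx": 0,"ry": 0,"rz": 0.09,"dx": -1.1,"dy": -20,"dz": 0,"fingers": 0},{"rx": 0,"ry": 0,"rz": 0.09,"dx": -1.4,"dy": -25,"dz": 0,"fingers": 0},{"rx": 0,"ry": 0,"rz": 0.09,"dx": -1.7,"dy": -30,"dz": 0,"fingers": 0},{"rx": 0,"ry": 0,"rz": 0.09,"dx": -2,"dy": -35,"dz": 0,"fingers": 0},{"rx": 0,"ry": 0,"rz": 0.09,"dx": -2.3,"dy": -40,"dz": 0,"fingers": 0},{"rx": 0,"ry": 0,"rz": 0.09,"dx": -2.4,"dy": -43,"dz": 0,"fingers": 0},{"rx": 0,"ry": 0,"rz": 0.09,"dx": -2.4,"dy": -43.7,"dz": 0,"fingers": 0}]}}

```text
time: 31.75
tool_pos: [0.4425, -0.3191, 0.3091]
tool_rot: [[-0.999, 0.036, -0.0], [0.036, 0.999, -0.001], [0.0, -0.001, -1.0]]
contact_force: [-0.0, 1.0, -0.2]
opening: 0.0879
finger_force: 0.0
```

```bash
python3 - <<'E'
from h import *
c=get_image("top");d=get_image("scene");s=state();print(s["time"],s["tool_pos"],np.round(s["tool_rot"],3)[:,1]);jars(c)
f=lambda i:cv2.resize(cv2.cvtColor(i,cv2.COLOR_RGB2BGR),(400,300),interpolation=cv2.INTER_CUBIC)
cv2.imwrite("pics/p7.png",np.hstack([f(c["image"][150:300,200:470]),f(d["image"][90:340,170:460])]))
E
```

```text
31.85 [ 0.44341939 -0.31544654  0.30937617] [0.032 0.999 0.001]
red [0.4941 0.3412 0.062 ] yaw -3.3 r 9.6 stripe 0.016
yellow [0.4285 0.2119 0.062 ] yaw 2.1 r 9.8 stripe 0.014
```

View pics/p7.png

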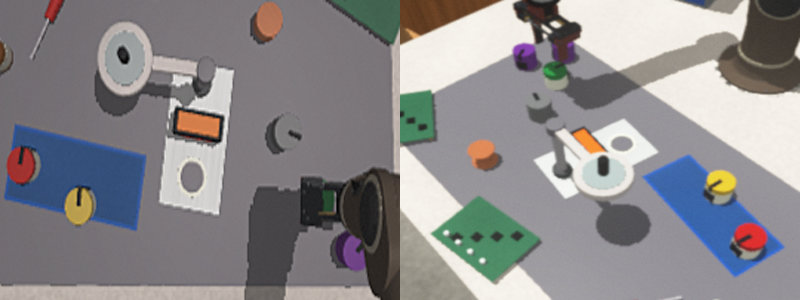

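Yellow was knocked to the mat's edge at (0.4285, 0.212), about 41 mm off the middle across the mat; I'll mend it while green is being read. Descending on green.

Emit:
{"api": "move_arm", "payload": {"increments": [{"rx": 0,"ry": 0,"rz": 0,"dx": 0,"dy": 0,"dz": -3,"fingers": 0},{"rx": 0,"ry": 0,"rz": 0,"dx": 0,"dy": 0,"dz": -6,"fingers": 0},{"rx": 0,"ry": 0,"rz": 0,"dx": 0,"dy": 0,"dz": -9,"fingers": 0},{"rx": 0,"ry": 0,"rz": 0,"dx": 0,"dy": 0,"dz": -10.9,"fingers": 0},{"rx": 0,"ry": 0,"rz": 0,"dx": 0,"dy": 0,"dz": -10.9,"fingers": 0.4},{"rx": 0,"ry": 0,"rz": 0,"dx": 0,"dy": 0,"dz": -10.9,"fingers": 0.6},{"rx": 0,"ry": 0,"rz": 0,"dx": 0,"dy": 0,"dz": -10.9,"fingers": 1},{"rx": 0,"ry": 0,"rz": 0,"dx": 0,"dy": 0,"dz": -10.9,"fingers": 1},{"rx": 0,"ry": 0,"rz": 0,"dx": 0,"dy": 0,"dz": -10.9,"fingers": 1},{"rx": 0,"ry": 0,"rz": 0,"dx": 0,"dy": 0,"dz": -10.9,"fingers": 1}]}}

```text
time: 32.85
tool_pos: [0.4443, -0.3148, 0.202]
tool_rot: [[-1.0, 0.03, 0.002], [0.03, 1.0, -0.001], [-0.002, -0.001, -1.0]]
contact_force: [-1.0, -0.2, 7.1]
opening: 0.0598
finger_force: 30.0
```

Emit:
{"api": "move_arm", "payload": {"increments": [{"rx": 0,"ry": 0,"rz": 0,"dx": 0,"dy": 0,"dz": 0,"fingers": 1},{"rx": 0,"ry": 0,"rz": 0,"dx": 0,"dy": 0,"dz": 2,"fingers": 1},{"rx": 0,"ry": 0,"rz": 0,"dx": 0,"dy": 0,"dz": 5,"fingers": 1},{"rx": 0,"ry": 0,"rz": 0,"dx": 0,"dy": 0,"dz": 8,"fingers": 1},{"rx": 0,"ry": 0,"rz": 0,"dx": 0,"dy": 0,"dz": 10,"fingers": 1},{"rx": 0,"ry": 0,"rz": 0,"dx": 0,"dy": 0,"dz": 10,"fingers": 1}]}}

```text
time: 33.45
tool_pos: [0.4443, -0.3147, 0.3033]
tool_rot: [[-1.0, 0.03, 0.003], [0.03, 1.0, -0.003], [-0.003, -0.003, -1.0]]
contact_force: [0.4, -0.6, -2.6]
opening: 0.0592
finger_force: 30.0
```

Emit:
{"api": "move_arm", "payload": {"increments": [{"rx": 0,"ry": 0,"rz": -0.1,"dx": 0.2,"dy": 2,"dz": 0,"fingers": 1},{"rx": 0,"ry": 0,"rz": -0.22,"dx": 0.6,"dy": 5,"dz": 0,"fingers": 1},{"rx": 0,"ry": 0,"rz": -0.35,"dx": 1,"dy": 9,"dz": 0,"fingers": 1},{"rx": 0,"ry": 0,"rz": -0.48,"dx": 1.4,"dy": 13,"dz": 0,"fingers": 1},{"rx": 0,"ry": 0,"rz": -0.61,"dx": 1.8,"dy": 17,"dz": 0,"fingers": 1},{"rx": 0,"ry": 0,"rz": -0.74,"dx": 2.2,"dy": 21,"dz": 0,"fingers": 1},{"rx": 0,"ry": 0,"rz": -0.87,"dx": 2.6,"dy": 24,"dz": 0,"fingers": 1},{"rx": 0,"ry": 0,"rz": -1.0,"dx": 2.9,"dy": 26.5,"dz": 0,"fingers": 1},{"rx": 0,"ry": 0,"rz": -1.13,"dx": 3.1,"dy": 27.8,"dz": 0,"fingers": 1},{"rx": 0,"ry": 0,"rz": -1.26,"dx": 3.1,"dy": 27.8,"dz": 0,"fingers": 1}]}}

```text
time: 34.45
tool_pos: [0.4743, -0.0343, 0.2997]
tool_rot: [[-0.276, 0.961, -0.001], [0.961, 0.276, 0.001], [0.001, -0.001, -1.0]]
contact_force: [0.2, 0.1, -1.9]
opening: 0.0596
finger_force: 30.0
```

Emit:
{"api": "move_arm", "payload": {"increments": [{"rx": 0,"ry": 0,"rz": -0.13,"dx": 0,"dy": 0,"dz": 0,"fingers": 1},{"rx": 0,"ry": 0,"rz": -0.26,"dx": 0,"dy": 0,"dz": 0,"fingers": 1},{"rx": 0,"ry": 0,"rz": -0.4,"dx": 0,"dy": 0,"dz": 0,"fingers": 1},{"rx": 0,"ry": 0,"rz": -0.54,"dx": 0,"dy": 0,"dz": 0,"fingers": 1},{"rx": 0,"ry": 0,"rz": -0.68,"dx": 0,"dy": 0,"dz": 0,"fingers": 1},{"rx": 0,"ry": 0,"rz": -0.82,"dx": 0,"dy": 0,"dz": 0,"fingers": 1},{"rx": 0,"ry": 0,"rz": -0.96,"dx": 0,"dy": 0,"dz": 0,"fingers": 1},{"rx": 0,"ry": 0,"rz": -1.1,"dx": 0,"dy": 0,"dz": 0,"fingers": 1},{"rx": 0,"ry": 0,"rz": -1.24,"dx": 0,"dy": 0,"dz": 0,"fingers": 1},{"rx": 0,"ry": 0,"rz": -1.36,"dx": 0,"dy": 0,"dz": 0,"fingers": 1}]}}

```text
time: 35.45
tool_pos: [0.4741, -0.0368, 0.2994]
tool_rot: [[0.884, 0.467, -0.002], [0.467, -0.884, -0.0], [-0.002, -0.001, -1.0]]
contact_force: [-0.4, -0.3, -2.8]
opening: 0.0597
finger_force: 30.0
```

Emit:
{"api": "move_arm", "payload": {"increments": [{"rx": 0,"ry": 0,"rz": -0.12,"dx": 0,"dy": 0,"dz": 0,"fingers": 1},{"rx": 0,"ry": 0,"rz": -0.25,"dx": 0,"dy": 0,"dz": 0,"fingers": 1},{"rx": 0,"ry": 0,"rz": -0.38,"dx": 0,"dy": 0,"dz": 0,"fingers": 1},{"rx": 0,"ry": 0,"rz": -0.5,"dx": 0,"dy": 0,"dz": 0,"fingers": 1},{"rx": 0,"ry": 0,"rz": -0.6,"dx": 0,"dy": 0,"dz": 0,"fingers": 1},{"rx": 0,"ry": 0,"rz": -0.64,"dx": 0,"dy": 0,"dz": -2,"fingers": 1},{"rx": 0,"ry": 0,"rz": -0.64,"dx": 0,"dy": 0,"dz": -4,"fingers": 1},{"rx": 0,"ry": 0,"rz": -0.64,"dx": 0,"dy": 0,"dz": -6,"fingers": 1},{"rx": 0,"ry": 0,"rz": -0.64,"dx": 0,"dy": 0,"dz": -8,"fingers": 1},{"rx": 0,"ry": 0,"rz": -0.64,"dx": 0,"dy": 0,"dz": -8.5,"fingers": 1}]}}

```text
time: 36.45
tool_pos: [0.4732, -0.0367, 0.213]
tool_rot: [[0.989, -0.148, -0.005], [-0.148, -0.989, -0.0], [-0.005, 0.001, -1.0]]
contact_force: [-0.3, 0.5, -1.8]
opening: 0.0596
finger_force: 30.0
```

Emit:
{"api": "move_arm", "payload": {"increments": [{"rx": 0,"ry": 0,"rz": 0,"dx": 0,"dy": 0,"dz": -0.4,"fingers": 1},{"rx": 0,"ry": 0,"rz": 0,"dx": 0,"dy": 0,"dz": -0.7,"fingers": 1},{"rx": 0,"ry": 0,"rz": 0,"dx": 0,"dy": 0,"dz": -0.8,"fingers": 1},{"rx": 0,"ry": 0,"rz": 0,"dx": 0,"dy": 0,"dz": -0.8,"fingers": 0.4},{"rx": 0,"ry": 0,"rz": 0,"dx": 0,"dy": 0,"dz": -0.8,"fingers": 0.2},{"rx": 0,"ry": 0,"rz": 0,"dx": 0,"dy": 0,"dz": -0.8,"fingers": 0},{"rx": 0,"ry": 0,"rz": 0,"dx": 0,"dy": 0,"dz": -0.8,"fingers": 0},{"rx": 0,"ry": 0,"rz": 0,"dx": 0,"dy": 0,"dz": -0.8,"fingers": 0},{"rx": 0,"ry": 0,"rz": 0,"dx": 0,"dy": 0,"dz": 2,"fingers": 0},{"rx": 0,"ry": 0,"rz": 0,"dx": 0,"dy": 0,"dz": 6,"fingers": 0}]}}

```text
time: 37.45
tool_pos: [0.4739, -0.0365, 0.2749]
tool_rot: [[0.989, -0.147, -0.004], [-0.147, -0.989, 0.001], [-0.005, 0.0, -1.0]]
contact_force: [0.8, 0.4, 0.6]
opening: 0.0877
finger_force: 0.0
```

Emit:
{"api": "move_arm", "payload": {"increments": [{"rx": 0,"ry": 0,"rz": 0,"dx": 0,"dy": 0,"dz": 4,"fingers": 0},{"rx": 0,"ry": 0,"rz": 0,"dx": -3,"dy": 0,"dz": 4,"fingers": 0},{"rx": 0,"ry": 0,"rz": 0,"dx": -7,"dy": 0,"dz": 4,"fingers": 0},{"rx": 0,"ry": 0,"rz": 0,"dx": -10,"dy": 1,"dz": 4,"fingers": 0},{"rx": 0,"ry": 0,"rz": 0,"dx": -10,"dy": 1,"dz": 4,"fingers": 0}]}}

```text
time: 37.95
tool_pos: [0.3713, -0.0261, 0.3155]
tool_rot: [[0.989, -0.147, -0.002], [-0.147, -0.989, -0.001], [-0.002, 0.001, -1.0]]
contact_force: [1.1, 0.0, 0.4]
opening: 0.0879
finger_force: 0.0
```

```bash
python3 - <<'E'
from h import *
c=get_image("top");s=state();print(s["time"],s["tool_pos"]);jars(c)
E
```

```text
38.0 [ 0.37343262 -0.02644022  0.31598221]
red [0.4941 0.3412 0.062 ] yaw -4.0 r 9.6 stripe 0.015
yellow [0.4285 0.2119 0.062 ] yaw 1.0 r 9.8 stripe 0.014
green [ 0.4797 -0.0368  0.062 ] yaw -12.3 r 8.8 stripe 0.014
```

Green is good on the pad. While it is being read I re-seat yellow.

Emit:
{"api": "move_arm", "payload": {"increments": [{"rx": 0,"ry": 0,"rz": 0,"dx": 0,"dy": 3,"dz": 0,"fingers": 0},{"rx": 0,"ry": 0,"rz": 0,"dx": 0.5,"dy": 7,"dz": 0,"fingers": 0},{"rx": 0,"ry": 0,"rz": 0,"dx": 1.5,"dy": 11,"dz": 0,"fingers": 0},{"rx": 0,"ry": 0,"rz": 0,"dx": 3,"dy": 15,"dz": 0,"fingers": 0},{"rx": 0,"ry": 0,"rz": 0,"dx": 4.5,"dy": 19,"dz": 0,"fingers": 0},{"rx": 0,"ry": 0,"rz": 0,"dx": 5.3,"dy": 22.5,"dz": 0,"fingers": 0},{"rx": 0,"ry": 0,"rz": 0,"dx": 5.4,"dy": 23.9,"dz": 0,"fingers": 0},{"rx": 0,"ry": 0,"rz": 0,"dx": 5.4,"dy": 23.9,"dz": -2,"fingers": 0},{"rx": 0,"ry": 0,"rz": 0,"dx": 5.4,"dy": 23.9,"dz": -4,"fingers": 0},{"rx": 0,"ry": 0,"rz": 0,"dx": 5.4,"dy": 23.9,"dz": -4,"fingers": 0}]}}

```text
time: 39.0
tool_pos: [0.4284, 0.2116, 0.2735]
tool_rot: [[0.989, -0.148, -0.004], [-0.148, -0.989, -0.002], [-0.004, 0.003, -1.0]]
contact_force: [-0.4, -1.0, 0.6]
opening: 0.0878
finger_force: 0.0
```

Emit:
{"api": "move_arm", "payload": {"increments": [{"rx": 0,"ry": 0,"rz": 0,"dx": 0,"dy": 0,"dz": -3,"fingers": 0},{"rx": 0,"ry": 0,"rz": 0,"dx": 0,"dy": 0,"dz": -6,"fingers": 0},{"rx": 0,"ry": 0,"rz": 0,"dx": 0,"dy": 0,"dz": -7.4,"fingers": 0},{"rx": 0,"ry": 0,"rz": 0,"dx": 0,"dy": 0,"dz": -7.4,"fingers": 0.3},{"rx": 0,"ry": 0,"rz": 0,"dx": 0,"dy": 0,"dz": -7.4,"fingers": 0.6},{"rx": 0,"ry": 0,"rz": 0,"dx": 0,"dy": 0,"dz": -7.4,"fingers": 1},{"rx": 0,"ry": 0,"rz": 0,"dx": 0,"dy": 0,"dz": -7.4,"fingers": 1},{"rx": 0,"ry": 0,"rz": 0,"dx": 0,"dy": 0,"dz": -7.4,"fingers": 1},{"rx": 0,"ry": 0,"rz": 0,"dx": 0,"dy": 0,"dz": -7.4,"fingers": 1}]}}

```text
time: 39.9
tool_pos: [0.4293, 0.2128, 0.2029]
tool_rot: [[0.989, -0.148, 0.002], [-0.148, -0.989, 0.001], [0.002, -0.001, -1.0]]
contact_force: [-0.4, -0.4, 8.2]
opening: 0.0597
finger_force: 30.0
```

Emit:
{"api": "move_arm", "payload": {"increments": [{"rx": 0,"ry": 0,"rz": 0,"dx": 0,"dy": 0,"dz": 1.5,"fingers": 1},{"rx": 0,"ry": 0,"rz": 0,"dx": 1,"dy": 0.5,"dz": 3,"fingers": 1},{"rx": 0,"ry": 0,"rz": 0,"dx": 3,"dy": 1.5,"dz": 3,"fingers": 1},{"rx": 0,"ry": 0,"rz": 0,"dx": 4.5,"dy": 2.2,"dz": 3,"fingers": 1},{"rx": 0,"ry": 0,"rz": 0,"dx": 4.5,"dy": 2.2,"dz": 2,"fingers": 1},{"rx": 0,"ry": 0,"rz": 0,"dx": 4.5,"dy": 2.2,"dz": 1,"fingers": 1},{"rx": 0,"ry": 0,"rz": 0,"dx": 4.5,"dy": 2.2,"dz": 0.3,"fingers": 1},{"rx": 0,"ry": 0,"rz": 0,"dx": 4.5,"dy": 2.2,"dz": 0,"fingers": 1},{"rx": 0,"ry": 0,"rz": 0,"dx": 4.5,"dy": 2.2,"dz": -0.1,"fingers": 1},{"rx": 0,"ry": 0,"rz": 0,"dx": 4.5,"dy": 2.2,"dz": -0.1,"fingers": 1}]}}

```text
time: 40.9
tool_pos: [0.4724, 0.2338, 0.2023]
tool_rot: [[0.989, -0.147, -0.001], [-0.147, -0.989, -0.003], [-0.001, 0.003, -1.0]]
contact_force: [-10.5, -7.1, 29.0]
opening: 0.0599
finger_force: 30.0
```

Emit:
{"api": "move_arm", "payload": {"increments": [{"rx": 0,"ry": 0,"rz": 0,"dx": 0,"dy": 0,"dz": 0,"fingers": 0.4},{"rx": 0,"ry": 0,"rz": 0,"dx": 0,"dy": 0,"dz": 0,"fingers": 0.2},{"rx": 0,"ry": 0,"rz": 0,"dx": 0,"dy": 0,"dz": 0,"fingers": 0},{"rx": 0,"ry": 0,"rz": 0,"dx": 0,"dy": 0,"dz": 0,"fingers": 0},{"rx": 0,"ry": 0,"rz": 0,"dx": 0,"dy": 0,"dz": 0,"fingers": 0},{"rx": 0,"ry": 0,"rz": 0,"dx": 0,"dy": 0,"dz": 3,"fingers": 0},{"rx": 0,"ry": 0,"rz": 0,"dx": 0,"dy": 0,"dz": 7,"fingers": 0},{"rx": 0,"ry": 0,"rz": 0,"dx": 0,"dy": -2,"dz": 11,"fingers": 0},{"rx": 0,"ry": 0,"rz": 0,"dx": 0,"dy": -6,"dz": 11,"fingers": 0},{"rx": 0,"ry": 0,"rz": 0,"dx": 0,"dy": -11,"dz": 11,"fingers": 0}]}}

```text
time: 41.9
tool_pos: [0.4738, 0.125, 0.312]
tool_rot: [[0.99, -0.144, 0.003], [-0.144, -0.99, 0.002], [0.003, -0.002, -1.0]]
contact_force: [0.7, -2.8, 0.9]
opening: 0.088
finger_force: 0.0
```

Emit:
{"api": "move_arm", "payload": {"increments": [{"rx": 0,"ry": 0,"rz": 0,"dx": 0.1,"dy": -4,"dz": 0,"fingers": 0},{"rx": 0,"ry": 0,"rz": 0,"dx": 0.2,"dy": -8,"dz": 0,"fingers": 0},{"rx": 0,"ry": 0,"rz": 0,"dx": 0.3,"dy": -12,"dz": 0,"fingers": 0},{"rx": 0,"ry": 0,"rz": 0,"dx": 0.4,"dy": -15,"dz": 0,"fingers": 0},{"rx": 0,"ry": 0,"rz": 0,"dx": 0.4,"dy": -16,"dz": 0,"fingers": 0},{"rx": 0,"ry": 0,"rz": 0,"dx": 0.4,"dy": -16,"dz": 0,"fingers": 0}]}}

```text
time: 42.5
tool_pos: [0.4776, -0.0367, 0.3104]
tool_rot: [[0.989, -0.15, -0.0], [-0.15, -0.989, -0.0], [-0.0, 0.0, -1.0]]
contact_force: [0.4, 0.1, -0.3]
opening: 0.0876
finger_force: 0.0
```

```bash
python3 - <<'E'
from h import *
c=get_image("top");s=state();print(s["time"],s["tool_pos"],np.round(s["tool_rot"],3)[:,1]);jars(c)
E
```

```text
42.55 [ 0.47767216 -0.03520242  0.31051048] [-0.148 -0.989 -0.   ]
red [0.4941 0.3412 0.062 ] yaw -3.4 r 9.6 stripe 0.016
yellow [0.4701 0.2322 0.062 ] yaw -1.0 r 9.6 stripe 0.015
```

Yellow is back at the mat's middle. Next I take green off the pad.

Emit:
{"api": "move_arm", "payload": {"increments": [{"rx": 0,"ry": 0,"rz": 0,"dx": 0,"dy": 0,"dz": -3,"fingers": 0},{"rx": 0,"ry": 0,"rz": 0,"dx": 0,"dy": 0,"dz": -6,"fingers": 0},{"rx": 0,"ry": 0,"rz": 0,"dx": 0,"dy": 0,"dz": -9,"fingers": 0},{"rx": 0,"ry": 0,"rz": 0,"dx": 0,"dy": 0,"dz": -10.5,"fingers": 0},{"rx": 0,"ry": 0,"rz": 0,"dx": 0,"dy": 0,"dz": -10.5,"fingers": 0.4},{"rx": 0,"ry": 0,"rz": 0,"dx": 0,"dy": 0,"dz": -10.5,"fingers": 0.6},{"rx": 0,"ry": 0,"rz": 0,"dx": 0,"dy": 0,"dz": -10.5,"fingers": 1},{"rx": 0,"ry": 0,"rz": 0,"dx": 0,"dy": 0,"dz": -10.5,"fingers": 1},{"rx": 0,"ry": 0,"rz": 0,"dx": 0,"dy": 0,"dz": -10.5,"fingers": 1},{"rx": 0,"ry": 0,"rz": 0,"dx": 0,"dy": 0,"dz": -10.5,"fingers": 1}]}}

```text
time: 43.55
tool_pos: [0.4781, -0.0355, 0.2067]
tool_rot: [[0.989, -0.148, 0.002], [-0.148, -0.989, -0.0], [0.002, -0.0, -1.0]]
contact_force: [-2.3, 1.0, 6.6]
opening: 0.06
finger_force: 30.0
```

Emit:
{"api": "move_arm", "payload": {"increments": [{"rx": 0,"ry": 0,"rz": 0,"dx": 0,"dy": 0,"dz": 0,"fingers": 1},{"rx": 0,"ry": 0,"rz": 0,"dx": 0,"dy": 0,"dz": 2,"fingers": 1},{"rx": 0,"ry": 0,"rz": 0,"dx": 0,"dy": 0,"dz": 5,"fingers": 1},{"rx": 0,"ry": 0,"rz": 0,"dx": 0,"dy": 0,"dz": 7,"fingers": 1},{"rx": 0,"ry": 0,"rz": 0,"dx": -0.6,"dy": 4,"dz": 8,"fingers": 1},{"rx": 0,"ry": 0,"rz": 0,"dx": -1.2,"dy": 8,"dz": 8,"fingers": 1},{"rx": 0,"ry": 0,"rz": 0,"dx": -1.8,"dy": 12,"dz": 8,"fingers": 1},{"rx": 0,"ry": 0,"rz": 0,"dx": -2.3,"dy": 15,"dz": 8,"fingers": 1},{"rx": 0,"ry": 0,"rz": 0,"dx": -2.3,"dy": 15.7,"dz": 7,"fingers": 1},{"rx": 0,"ry": 0,"rz": 0,"dx": -2.3,"dy": 15.7,"dz": 5,"fingers": 1}]}}

```text
time: 44.55
tool_pos: [0.455, 0.123, 0.2564]
tool_rot: [[0.989, -0.145, 0.003], [-0.145, -0.989, 0.001], [0.003, -0.002, -1.0]]
contact_force: [0.5, 0.1, -2.9]
opening: 0.0597
finger_force: 30.0
```

Emit:
{"api": "move_arm", "payload": {"increments": [{"rx": 0,"ry": 0,"rz": 0,"dx": 0,"dy": 0,"dz": -2,"fingers": 1},{"rx": 0,"ry": 0,"rz": 0,"dx": 0,"dy": 0,"dz": -4,"fingers": 1},{"rx": 0,"ry": 0,"rz": 0,"dx": 0,"dy": 0,"dz": -5,"fingers": 1},{"rx": 0,"ry": 0,"rz": 0,"dx": 0,"dy": 0,"dz": -5.3,"fingers": 1},{"rx": 0,"ry": 0,"rz": 0,"dx": 0,"dy": 0,"dz": -5.3,"fingers": 1},{"rx": 0,"ry": 0,"rz": 0,"dx": 0,"dy": 0,"dz": -5.4,"fingers": 1}]}}

```text
time: 45.15
tool_pos: [0.4548, 0.1212, 0.2026]
tool_rot: [[0.989, -0.148, 0.0], [-0.148, -0.989, -0.001], [0.001, 0.001, -1.0]]
contact_force: [-6.9, -2.1, 24.2]
opening: 0.0595
finger_force: 30.0
```

Emit:
{"api": "move_arm", "payload": {"increments": [{"rx": 0,"ry": 0,"rz": 0,"dx": 0,"dy": 0,"dz": 0,"fingers": 0.4},{"rx": 0,"ry": 0,"rz": 0,"dx": 0,"dy": 0,"dz": 0,"fingers": 0.2},{"rx": 0,"ry": 0,"rz": 0,"dx": 0,"dy": 0,"dz": 0,"fingers": 0},{"rx": 0,"ry": 0,"rz": 0,"dx": 0,"dy": 0,"dz": 0,"fingers": 0},{"rx": 0,"ry": 0,"rz": 0,"dx": 0,"dy": 0,"dz": 0,"fingers": 0},{"rx": 0,"ry": 0,"rz": 0,"dx": 0,"dy": 0,"dz": 3,"fingers": 0},{"rx": 0,"ry": 0,"rz": 0,"dx": 0,"dy": 0,"dz": 7,"fingers": 0},{"rx": 0,"ry": 0,"rz": 0,"dx": 0,"dy": 0,"dz": 12,"fingers": 0},{"rx": 0,"ry": 0,"rz": 0,"dx": 0,"dy": 0,"dz": 17,"fingers": 0},{"rx": 0,"ry": 0,"rz": 0,"dx": 0,"dy": 0,"dz": 22,"fingers": 0}]}}

```text
time: 46.15
tool_pos: [0.4542, 0.1214, 0.4237]
tool_rot: [[0.989, -0.147, -0.0], [-0.147, -0.989, 0.0], [-0.0, -0.0, -1.0]]
contact_force: [1.8, -0.2, 0.4]
opening: 0.0878
finger_force: 0.0
```

Emit:
{"api": "move_arm", "payload": {"increments": [{"rx": 0,"ry": 0,"rz": 0,"dx": 0,"dy": -4,"dz": 4,"fingers": 0},{"rx": 0,"ry": 0,"rz": 0,"dx": 0,"dy": -8,"dz": 4,"fingers": 0},{"rx": 0,"ry": 0,"rz": 0,"dx": 0,"dy": -12,"dz": 4,"fingers": 0},{"rx": 0,"ry": 0,"rz": 0,"dx": 0,"dy": -15,"dz": 4,"fingers": 0},{"rx": 0,"ry": 0,"rz": 0,"dx": 0,"dy": -17,"dz": 4,"fingers": 0}]}}

```text
time: 46.65
tool_pos: [0.4543, -0.0511, 0.4618]
tool_rot: [[0.989, -0.15, 0.0], [-0.15, -0.989, -0.001], [0.0, 0.001, -1.0]]
contact_force: [0.3, 0.2, 0.1]
opening: 0.0872
finger_force: 0.0
```

```bash
python3 - <<'E'
from h import *
c=get_image("top");s=state();print(s["time"],s["tool_pos"],np.round(s["tool_rot"],3)[:,1]);jars(c)
save(c,"p8.png",(190,150,390,300),4);np.save("top3",c,allow_pickle=True)
E
```

```text
46.7 [ 0.45428898 -0.05354233  0.46157586] [-0.153 -0.988  0.002]
red [0.494  0.3412 0.062 ] yaw -3.8 r 9.6 stripe 0.015
yellow [0.4701 0.2322 0.062 ] yaw -1.0 r 9.6 stripe 0.015
green [0.456 0.121 0.062] yaw -75.7 r 9.3 stripe 0.01
```

View pics/p8.png

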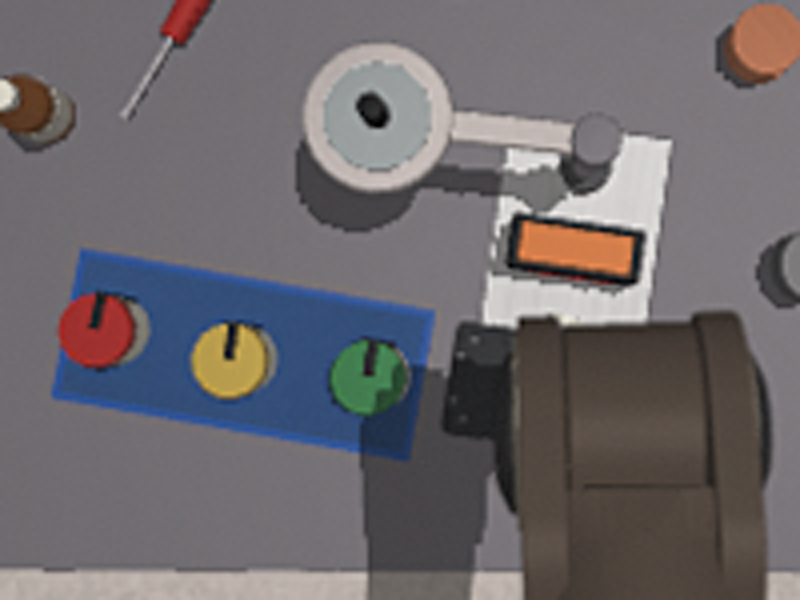

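All three jars stand on the mat. The knob top is at crop (370,107).

```bash
python3 - <<'E'
from h import *
c=np.load("top3.npy",allow_pickle=True).item()
K=px2w(c,190+370/4,150+107/4,.248)[:2];H=np.array([.634,-.0596])
d=K-H;a0=np.degrees(np.arctan2(d[1],d[0]));r=np.hypot(*d);print(K,a0,r, px2w(c,190+370/4,150+107/4))
for a in np.linspace(a0,169,20): print(a.round(1),((H+.16*np.array([np.cos(np.radians(a)),np.sin(np.radians(a))])-K)*100).round(1))
E
```

```text
[0.64722256 0.09954518] 85.25049514160484 0.1596935313488159 [0.64683622 0.099274   0.25052625]
85.3 [0. 0.]
89.7 [-1.2  0.1]
94.1 [-2.5  0. ]
98.5 [-3.7 -0.1]
102.9 [-4.9 -0.3]
107.3 [-6.1 -0.6]
111.7 [-7.2 -1. ]
116.1 [-8.4 -1.5]
120.5 [-9.4 -2.1]
124.9 [-10.5  -2.8]
129.3 [-11.5  -3.5]
133.7 [-12.4  -4.4]
138.1 [-13.2  -5.2]
142.6 [-14.   -6.2]
147.0 [-14.7  -7.2]
151.4 [-15.4  -8.2]
155.8 [-15.9  -9.3]
160.2 [-16.4 -10.5]
164.6 [-16.7 -11.7]
169.0 [-17.  -12.9]
```

Emit:
{"api": "move_arm", "payload": {"increments": [{"rx": 0,"ry": 0,"rz": 0,"dx": 2.5,"dy": 2,"dz": 0,"fingers": 0},{"rx": 0,"ry": 0,"rz": 0,"dx": 6,"dy": 4.7,"dz": 0,"fingers": 0},{"rx": 0,"ry": 0,"rz": 0,"dx": 9.5,"dy": 7.5,"dz": 0,"fingers": 0},{"rx": 0,"ry": 0,"rz": 0,"dx": 13,"dy": 10.3,"dz": 0,"fingers": 0},{"rx": 0,"ry": 0,"rz": 0,"dx": 16.5,"dy": 13,"dz": 0,"fingers": 0},{"rx": 0,"ry": 0,"rz": 0,"dx": 19,"dy": 15,"dz": 0,"fingers": 0},{"rx": 0,"ry": 0,"rz": 0,"dx": 19.3,"dy": 15.2,"dz": 0,"fingers": 0},{"rx": 0,"ry": 0,"rz": 0,"dx": 19.3,"dy": 15.2,"dz": -3,"fingers": 0},{"rx": 0,"ry": 0,"rz": 0,"dx": 19.3,"dy": 15.2,"dz": -6,"fingers": 0},{"rx": 0,"ry": 0,"rz": 0,"dx": 19.3,"dy": 15.2,"dz": -7.1,"fingers": 0.3}]}}

```text
time: 47.7
tool_pos: [0.6466, 0.1028, 0.3875]
tool_rot: [[0.989, -0.148, -0.005], [-0.148, -0.989, -0.001], [-0.004, 0.002, -1.0]]
contact_force: [0.1, -0.1, 0.6]
opening: 0.0829
finger_force: 0.0
```

Emit:
{"api": "move_arm", "payload": {"increments": [{"rx": 0,"ry": 0,"rz": 0,"dx": 0,"dy": 0,"dz": 0,"fingers": 0.7},{"rx": 0,"ry": 0,"rz": 0,"dx": 0,"dy": 0,"dz": 0,"fingers": 1},{"rx": 0,"ry": 0,"rz": 0,"dx": 0,"dy": 0,"dz": 0,"fingers": 1},{"rx": 0,"ry": 0,"rz": 0,"dx": 0,"dy": 0,"dz": 0,"fingers": 1},{"rx": 0,"ry": 0,"rz": 0,"dx": 0,"dy": 0,"dz": 0,"fingers": 1},{"rx": 0,"ry": 0,"rz": 0,"dx": 0,"dy": 0,"dz": 0,"fingers": 1},{"rx": 0,"ry": 0,"rz": 0,"dx": 0,"dy": 0,"dz": 0,"fingers": 1},{"rx": 0,"ry": 0,"rz": 0,"dx": 0,"dy": 0,"dz": 0,"fingers": 1},{"rx": 0,"ry": 0,"rz": 0,"dx": 0,"dy": 0,"dz": 0,"fingers": 1},{"rx": 0,"ry": 0,"rz": 0,"dx": 0,"dy": 0,"dz": 0,"fingers": 1}]}}

```text
time: 48.7
tool_pos: [0.6478, 0.1019, 0.3907]
tool_rot: [[0.989, -0.149, -0.0], [-0.149, -0.989, -0.002], [-0.0, 0.002, -1.0]]
contact_force: [-0.3, -5.3, 2.7]
opening: 0.0195
finger_force: 30.0
```

Emit:
{"api": "move_arm", "payload": {"increments": [{"rx": 0,"ry": 0,"rz": 0,"dx": -1.2,"dy": 0,"dz": 0,"fingers": 1},{"rx": 0,"ry": 0,"rz": 0,"dx": -2.5,"dy": 0,"dz": 0,"fingers": 1},{"rx": 0,"ry": 0,"rz": 0,"dx": -3.7,"dy": -0.1,"dz": 0,"fingers": 1},{"rx": 0,"ry": 0,"rz": 0,"dx": -4.9,"dy": -0.4,"dz": 0,"fingers": 1},{"rx": 0,"ry": 0,"rz": 0,"dx": -6.1,"dy": -0.7,"dz": 0,"fingers": 1},{"rx": 0,"ry": 0,"rz": 0,"dx": -7.2,"dy": -1.1,"dz": 0,"fingers": 1},{"rx": 0,"ry": 0,"rz": 0,"dx": -8.4,"dy": -1.6,"dz": 0,"fingers": 1},{"rx": 0,"ry": 0,"rz": 0,"dx": -9.4,"dy": -2.2,"dz": 0,"fingers": 1},{"rx": 0,"ry": 0,"rz": 0,"dx": -10.5,"dy": -2.9,"dz": 0,"fingers": 1},{"rx": 0,"ry": 0,"rz": 0,"dx": -11.5,"dy": -3.6,"dz": 0,"fingers": 1}]}}

```text
time: 49.7
tool_pos: [0.5305, 0.0721, 0.3906]
tool_rot: [[0.99, -0.142, -0.003], [-0.142, -0.99, 0.006], [-0.004, -0.006, -1.0]]
contact_force: [-7.2, 14.9, 1.8]
opening: 0.0197
finger_force: 30.0
```

Emit:
{"api": "move_arm", "payload": {"increments": [{"rx": 0,"ry": 0,"rz": 0,"dx": -0.9,"dy": -0.9,"dz": 0,"fingers": 1},{"rx": 0,"ry": 0,"rz": 0,"dx": -1.7,"dy": -1.7,"dz": 0,"fingers": 1},{"rx": 0,"ry": 0,"rz": 0,"dx": -2.5,"dy": -2.7,"dz": 0,"fingers": 1},{"rx": 0,"ry": 0,"rz": 0,"dx": -3.2,"dy": -3.7,"dz": 0,"fingers": 1},{"rx": 0,"ry": 0,"rz": 0,"dx": -3.9,"dy": -4.7,"dz": 0,"fingers": 1},{"rx": 0,"ry": 0,"rz": 0,"dx": -4.4,"dy": -5.8,"dz": 0,"fingers": 1},{"rx": 0,"ry": 0,"rz": 0,"dx": -4.9,"dy": -7.0,"dz": 0,"fingers": 1},{"rx": 0,"ry": 0,"rz": 0,"dx": -5.2,"dy": -8.2,"dz": 0,"fingers": 1},{"rx": 0,"ry": 0,"rz": 0,"dx": -5.5,"dy": -9.4,"dz": 0,"fingers": 1},{"rx": 0,"ry": 0,"rz": 0,"dx": -5.5,"dy": -9.6,"dz": 0,"fingers": 1}]}}

```text
time: 50.7
tool_pos: [0.4727, -0.0282, 0.3897]
tool_rot: [[0.989, -0.148, -0.014], [-0.148, -0.989, 0.0], [-0.014, 0.002, -1.0]]
contact_force: [-28.2, 6.3, 17.0]
opening: 0.0193
finger_force: 30.0
```

```bash
python3 - <<'E'
from h import *
s=state();p=np.array(s["tool_pos"])[:2]-[.634,-.0596];a=np.degrees(np.arctan2(p[1],p[0]));print(s["tool_pos"],a,"lamp",np.radians(171.8-a),s["contact_force"])
E
```

```text
[ 0.47273685 -0.02822154  0.38971503] 168.98901871716288 lamp 0.049060878597441945 [-28.18062462   6.3277558   16.98061258]
```

Emit:
{"api": "move_arm", "payload": {"increments": [{"rx": 0,"ry": 0,"rz": 0,"dx": 0.2,"dy": -0.2,"dz": 0,"fingers": 1},{"rx": 0,"ry": 0,"rz": 0,"dx": 0.4,"dy": -0.3,"dz": 0,"fingers": 1},{"rx": 0,"ry": 0,"rz": 0,"dx": 0.4,"dy": -0.3,"dz": 0,"fingers": 0.6},{"rx": 0,"ry": 0,"rz": 0,"dx": 0.4,"dy": -0.3,"dz": 0,"fingers": 0.4},{"rx": 0,"ry": 0,"rz": 0,"dx": 0.4,"dy": -0.3,"dz": 0,"fingers": 0.2},{"rx": 0,"ry": 0,"rz": 0,"dx": 0.4,"dy": -0.3,"dz": 0,"fingers": 0},{"rx": 0,"ry": 0,"rz": 0,"dx": 0.4,"dy": -0.3,"dz": 1,"fingers": 0},{"rx": 0,"ry": 0,"rz": 0,"dx": 0.4,"dy": -0.3,"dz": 4,"fingers": 0},{"rx": 0,"ry": 0,"rz": 0,"dx": 0.4,"dy": -0.3,"dz": 7,"fingers": 0},{"rx": 0,"ry": 0,"rz": 0,"dx": 0.4,"dy": -0.3,"dz": 9,"fingers": 0}]}}

```text
time: 51.7
tool_pos: [0.4819, -0.0315, 0.4835]
tool_rot: [[0.989, -0.148, 0.003], [-0.148, -0.989, -0.0], [0.003, -0.0, -1.0]]
contact_force: [0.5, -0.2, -0.5]
opening: 0.0802
finger_force: 0.0
```

Emit:
{"api": "move_arm", "payload": {"increments": [{"rx": 0,"ry": 0,"rz": 0,"dx": -2,"dy": -3,"dz": 0,"fingers": 0},{"rx": 0,"ry": 0,"rz": 0,"dx": -4,"dy": -7,"dz": 0,"fingers": 0},{"rx": 0,"ry": 0,"rz": 0,"dx": -6,"dy": -11,"dz": 0,"fingers": 0},{"rx": 0,"ry": 0,"rz": 0,"dx": -8,"dy": -15,"dz": 0,"fingers": 0},{"rx": 0,"ry": 0,"rz": 0,"dx": -10,"dy": -19,"dz": 0,"fingers": 0},{"rx": 0,"ry": 0,"rz": 0,"dx": -10,"dy": -21,"dz": 0,"fingers": 0},{"rx": 0,"ry": 0,"rz": 0,"dx": -10,"dy": -21,"dz": 0,"fingers": 0}]}}

```text
time: 52.4
tool_pos: [0.3807, -0.2443, 0.4814]
tool_rot: [[0.988, -0.153, 0.001], [-0.153, -0.988, -0.001], [0.001, 0.001, -1.0]]
contact_force: [1.2, 0.5, 0.8]
opening: 0.088
finger_force: 0.0
```

```bash
python3 - <<'E'
from h import *
c=get_image("top");s=state();print(s["time"],s["tool_pos"]);jars(c)
save(c,"p9.png",(190,150,390,300),4);np.save("top4",c,allow_pickle=True)
E
```

```text
52.45 [ 0.38144118 -0.24241426  0.48125779]
red [0.494  0.3412 0.062 ] yaw -3.7 r 9.6 stripe 0.016
yellow [0.4701 0.2322 0.062 ] yaw -1.0 r 9.6 stripe 0.015
green [0.456 0.121 0.062] yaw -6.5 r 9.3 stripe 0.014
```

View pics/p9.png

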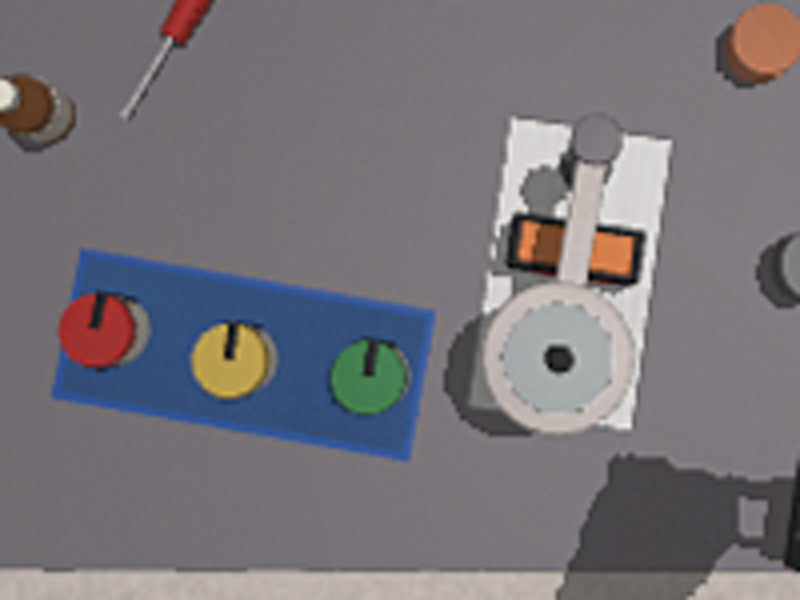

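The lamp is back over the pad, with the knob at (559,358). I check its angle and hand in if it is under 0.12 rad.

```bash
python3 - <<'E'
from h import *
c=np.load("top4.npy",allow_pickle=True).item()
d=px2w(c,190+559/4,150+358/4,.248)[:2]-[.634,-.0596];a=np.degrees(np.arctan2(d[1],d[0]));L=np.radians(171.8-a);print(a,np.hypot(*d),"lamp",L)
if L<.1: print(sign_off())
E
```

```text
169.93790567833014 0.16158206265700548 lamp 0.03249967689582966
the job is handed in; nothing more can be done
None
```

I handed the job in: the red, yellow and green jars (no blue jar was on the bench) were each stood on the scan pad facing the window and released for about two seconds, and now stand on the mat. Yellow was knocked to the mat's edge partway through and I put it back in the middle. The lamp is back over the pad at about 0.03 rad, and no verdict came back from the hand-in.

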